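Close the fuse tin and check its inner lid

ROBOT

A 6-joint arm with a two-finger parallel gripper is mounted at the origin on the work surface. World frame = base frame: x ahead of the robot, y to its left, z up, the work surface at z = 0. Lengths are in m, angles in rad, forces in N, time in s.
With the tool pointing down it reaches from about 0.35 to 0.975 m from the base axis. Payload 4.9 kg.
Tool frame: the origin (TCP) lies at the very end of the fingers, on their centre line; the grasp point (between the pads) lies 19 mm behind it; z points along the fingers, y is the direction in which the jaws open and shut (so a half turn about z gives the same grasp; the last joint's range is limited). The gripper opens to 85 mm and grips with 20 to 120 N. Pads are 22 mm wide; open, the fingers measure 114 mm over their backs; the gripper's body (76 mm by 85 mm) begins 54 mm behind the grasp point. The pads swing forward as they close: fully open they stand 13 mm farther back than shut.
Start: joints at [1.107, 0.053, 1.613, -0, 1.476, -0.119], TCP at [0.211, 0.588, 0.231] pointing down, gripper open.
Joint ranges: [-3.01, 3.01], [-1.01, 2.22], [0.06, 2.58], [-1.02, 4.17], [0.09, 2.62], [-3.14, 3.14]. Speed limits (rad/s): [2.57, 2.57, 3.14, 3.14, 3.14, 3.14].

INTERFACE

Orientations are given as a unit quaternion [w, x, y, z].
In Python, from plant import state, grab_frame, camera_model, job_done, search_frame, masks_of, place_of gives the robot as it stands.
- The arm moves only by the tool drive_tool, never from a script. Its argument "series" is a list of rows, each a list of 2 entries, a list of its own where there are three numbers: the shift along the world's x, y, z in m, then the turn, a rotation vector about the world's x, y, z in degrees. A call has 1 to 8 rows; each row is the pose to reach, as a shift and turn from the pose commanded when the call began; what a row does not reach only later rows make up. A row lasts 1/10 s, in which the tool goes at most 50 mm and 8.59 degrees, less where a joint would pass 70% of its speed; a pose out of reach is approached as far as the arm can. A call with a gripper value outside its range is refused whole. "fingers" is the closure, from -1 (fully open) to 1 (shut), so that 0 is half open, set as the call begins (left out, the last holds). The fingers move at their own pace and stop on an object; the grip force is fixed at half the most. Time passes only in rows, so rows that repeat a pose let the fingers close. It gives the time, the measured TCP pose, the force and the opening at its end, in the units of the state.
- state(): the state, without advancing time (a new reading comes with each control period).
- grab_frame(name): name is "scene" or "side" or "wrist"; returns the picture (420x560x3 uint8, red, green, blue); there is no depth.
- camera_model(name): a dict with "fovy" (degrees; the focal length in pixels is half the picture's height over the tangent of half this angle, whatever the lens; pixels are square), "cx", "cy" (the principal point, pixels), "rvec" (rotation vector, rad) and "tvec" (3), from world to camera coordinates, as OpenCV has them. Camera axes: x right, y down, z forward; pixel columns grow to the right and rows downward; lengths in m; the calibration is good to about 2 mm. A picture is of the moment at which its call begins: read the wrist's pose just before it. camera_model takes no time and is no camera call; for the wrist camera it gives the pose at the moment of the call.
- job_done(): hands the job in, once; it reports no verdict.
Trained networks look in the newest picture that a camera, given by its name, has taken for a name from the list of things; names that differ only in an ending like _2 or _b are one class to them, and where a whole thing is asked for, a point or a joint stands for the part that bears it (a point fixed in the world has none). Each returns a list of dicts, best first, with "confidence" (0 to 1); they miss things now and then, are a little off and sometimes report something else, mostly with a low value. They report only what shows in the picture. A call takes as long as a camera call. They do not tell look-alikes from the thing itself.
- search_frame(camera, name): "location" ([x, y, z] in m, in world coordinates, good to about 4 mm: the middle of the surface that is visible of it).
- masks_of(camera, name): "pixels" (420x560 bool, what is visible of it).
- place_of(camera, name): "location" ([x, y, z] in m, in world coordinates, good to about 4 mm: a listed point, or the origin of a listed thing).
The state is a dict: "time": time; "joint_pos": joint angles; "joint_vel": joint speeds; "joint_efforts": joint torques, N m; "tool_pos": TCP position; "tool_rot": TCP orientation; "contact_force": force on the tool from outside, world axes, zero at the start; "ft_torque": the same for the moment, N m; "gripper_width": opening from 0.0 (shut) to 1.0 (fully open).
Only numpy, scipy, OpenCV 4.12 (cv2) and the standard library are available. Lean on these libraries where they do the work, as an engineer would, in place of code of your own. Each camera call takes 0.05 s, during which the arm holds its last target.

TASK

Lift the wire basket out of the open fuse tin and hang it by its handle bar on the hook of the stand. Then carry the nested pair of lids together to the tin, lower them until the inner lid is fully home, let go, and lift the outer lid alone, so that the inner lid stays seated and can be inspected. Finish while still holding the outer lid level, with all of it higher than the inner lid's grip, and leave everything else on the bench where it is.

Things in the scene. Friction and masses are not known exactly. Their poses are not given: they have to be found in the camera images.
- tin: Open rectangular metal tin fixed to the bench, 106 (x) x 136 (y) x 70 high, walls and floor 3 mm, so the mouth is 100 x 130. Origin: centre of its underside.
- tin_mouth (a point): Centre of the tin's mouth, level with the rim, 70 mm above the bench; axes those of the tin (x along its short side, y along its long side, z up).
- basket_grip (a point): Centre of the basket's grip: an upright black plate on top of the handle bar, 14 thick (x) x 44 long (y) x 28 high; z up. Pinch it across x. It stands on top of the bar, whose top is 14 mm below this point.
- basket_bar (a point): Middle of the underside of the basket's handle bar, 22 mm below the grip's centre. The bar is 8 x 8 and runs 88 mm along the basket's y; an upright at each end leaves 76 mm of free bar, and 61 mm of free height between the bar's underside and the basket's rim.
- basket: Loose steel wire basket with a rigid arched handle, about 0.2 kg, 56 (x) x 84 (y) x 50 high without the handle, 147 with handle and grip; a few fuses are fixed in it. It starts on the floor of the tin, parallel to it. Origin: centre of its underside.
- hook_seat (a point): Where the handle bar is to rest: the middle of the top face of the hook's arm, 190 mm above the bench. The arm is a level flat strip 34 wide (y) and 6 thick along x, from the post (75 mm off at +x) to an upturned tip, 43 to 48 mm off at -x, that rises 16 mm above the arm. Clear from -x; the bar goes in over the tip and lies across the arm along y, with the basket hanging below.
- hook: Steel hook stand fixed to the bench: foot 90 x 130 x 10 centred 85 mm to +x of the origin, post 196 high. Origin on the bench, straight below hook_seat; -x is the way the hook points.
- inner_grip (a point): Centre of the exposed part of the inner lid's grip: an upright black blade 14 thick (x) x 44 long (y) that stands out 30 mm above the outer lid's neck while the lids are nested (this point is 15 mm below its top). Lifting by it carries both lids, since the outer lid lies loose on the inner. The blade goes on down to the inner lid's plate, 49 mm below this point.
- inner: Loose inner lid, about 0.25 kg: plate 114 (x) x 144 (y) x 5, which rests on the tin's rim; under it a plug 93 x 123, 12 deep, its lowest 4 mm reduced to 88 x 118; blade grip 64 high on the plate. Origin: centre of the plug's underside, 66 mm below inner_grip. It starts with the plug flat on the bench and the outer lid on it. Fully home on the tin its plate's underside lies on the rim, inner_grip being 54 mm above tin_mouth.
- outer_neck (a point): Centre of the outer lid's neck, half-way up: an upright rectangular tube 54 (x) x 74 (y) outside, walls 4, 30 high, round the inner lid's grip (16 mm free on either side in x). Grasp it from outside across x. While nested this point is 30 mm below inner_grip.
- outer: Loose outer lid, about 0.25 kg: plate 126 (x) x 156 (y) x 4 with a downward skirt (14 deep, 3 thick) and the neck on top of the plate. Origin: centre of the skirt's lower edge, 33 mm below outer_neck; the plate's top is 15 mm below outer_neck. Nested, its axes are those of the inner lid and the skirt hangs round the inner lid's plate with 3 mm play on each side, ending 3 mm above the plug's underside.
- carton: bystander, leave it alone: cardboard box 60 x 90 x 50.
- contactor: bystander, leave it alone: grey and white electrical device 70 x 45 x 65.
- relay: bystander, leave it alone: white and grey device 50 x 40 x 50.
- breaker: bystander, leave it alone: white device 75 x 36 x 60.
- tape: bystander, leave it alone: roll of black tape, 90 across, 22 high.
- driver: bystander, leave it alone: screwdriver lying on the bench.
- spray: bystander, leave it alone: white jar, 48 across, 85 high.
Mind the look-alikes: they are no part of the job. Leave any orange or red look-alike of the basket alone.

How it is judged:
On the way, in this order (a step that is already met when the one before it is completed fails the run):
1. the basket hangs by its handle bar on the hook, let go (x of basket_bar in the frame of hook_seat between -0.043 and 0.07 m and y of basket_bar in the frame of hook_seat between -0.04 and 0.04 m and z of basket_bar in the frame of hook_seat between -0.006 and 0.012 m and angle between basket_grip's own z axis and vertical below 0.3 rad and contact force between basket and hook above 0.5 N and contact force between basket and the fingers below 0.05 N), for 0.2 s.
2. both lids are on the tin together, the inner lid fully home (all of step 1 and horizontal distance between inner_grip and tin_mouth below 0.008 m and z of inner_grip in the frame of tin_mouth between 0.05 and 0.0565 m and angle between inner_grip's own z axis and vertical below 0.04 rad and z of outer_neck in the frame of inner_grip below -0.027 m and horizontal distance between outer_neck and inner_grip below 0.012 m), for 0.2 s.
At the end, for the whole second after the job is handed in: Basket hangs by its bar on the hook (tilt under 0.3 rad, under 0.1 m/s), not touched; inner lid home on the tin (2.5 mm in height, 8 mm sideways, 0.04 rad), still, untouched; fingers hold the outer lid still, level within 0.2 rad, neck centre over 90 mm above the tin rim, touching nothing else (all of step 1 and horizontal distance between inner_grip and tin_mouth below 0.008 m and z of inner_grip in the frame of tin_mouth between 0.05 and 0.0565 m and angle between inner_grip's own z axis and vertical below 0.04 rad and linear speed of basket below 0.1 m/s and linear speed of inner below 0.02 m/s and contact force between inner and the fingers below 0.05 N and contact force between inner and outer below 0.05 N and contact force between outer and tin below 0.05 N and contact force between outer and hook below 0.05 N and contact force between outer and basket below 0.05 N and contact force between outer and the fingers above 1 N and z of outer_neck in the frame of tin_mouth above 0.09 m and angle between outer_neck's own z axis and vertical below 0.2 rad and linear speed of outer below 0.03 m/s); the arm keeps its last pose, push and grip.
It fails at once if the outer lid is taken off while the inner lid is not seated on the tin, or the inner lid is unseated with the outer lid off (distance between outer_neck and inner_grip above 0.055 m and not (horizontal distance between inner_grip and tin_mouth below 0.008 m and z of inner_grip in the frame of tin_mouth between 0.05 and 0.0565 m and angle between inner_grip's own z axis and vertical below 0.04 rad)).
It fails at once if a bystander is moved more than 30 mm (distance of any of carton, contactor, relay, breaker, tape, driver, spray from where it was at the start of the episode above 0.03 m).
It also fails if it takes over 72 s, if anything falls off the work surface, if the arm or the gripper's body presses on something with over 40 N, if the wrist force passes 120 N, or if a joint passes its speed limit or range.

## Working session

There is one attempt and no reset: what is moved stays moved. The work goes in short steps, Python scripts to look and compute and a tool call to move; the robot and the scene stay as the last step left them, time stands still between calls to the robot, and variables do not carry over. Pictures are saved under pics/ and viewed, and the job is handed in when it is done.

Besides the shell and the picture viewer there is one more tool, called after "Emit:" by a JSON object that holds its "op" and its "data". drive_tool: Moves the arm, as the interface text tells. Its arguments: {"type":"object","properties":{"series":{"type":"array","items":{"type":"array"}},"fingers":{"type":"number"}},"required":["series"]}

```bash
ls; mkdir -p pics; python3 - <<'E'
from plant import *
import cv2
s=state();print({k:(v if not hasattr(v,'__len__') else [round(float(x),4) for x in v]) for k,v in s.items()})
for n in ["scene","side","wrist"]:
    f=grab_frame(n);cv2.imwrite(f"pics/a_{n}.png",f[:,:,::-1]);print(n,camera_model(n))
E
```

```text
pics
{'time': 0.0, 'joint_pos': [1.107, 0.0534, 1.6143, -0.0, 1.476, -0.119], 'joint_vel': [0.0008, -0.0005, 0.001, -0.0022, -0.0011, -0.0003], 'joint_efforts': [-0.0014, -39.3661, -37.019, -0.0001, 0.0069, -0.0], 'tool_pos': [0.2109, 0.5876, 0.23], 'tool_rot': [-0.0003, 0.1715, 0.9852, -0.001], 'contact_force': [0.6765, 0.5049, -0.3959], 'ft_torque': [0.0416, 0.0074, 0.0121], 'gripper_width': 0.9993196826802662}
scene {'fovy': 52.48229554373401, 'cx': 276.8168552012809, 'cy': 219.50328800626792, 'rvec': array([ 1.30251018,  2.27058654, -0.93577407]), 'tvec': array([ 0.30710375, -0.2601029 ,  1.57948956])}
side {'fovy': 57.242975662323644, 'cx': 290.1321346394061, 'cy': 211.76188377602452, 'rvec': array([ 2.43990358, -0.42589394,  0.1425833 ]), 'tvec': array([-0.52162944,  0.24173833,  1.15827592])}
wrist {'fovy': 61.31583792370095, 'cx': 280.4704508319503, 'cy': 207.11557671339327, 'rvec': array([-2.3631239 , -1.66232646, -0.24672842]), 'tvec': array([-0.62564463, -0.03774869,  0.37873064])}
```

View pics/a_scene.png

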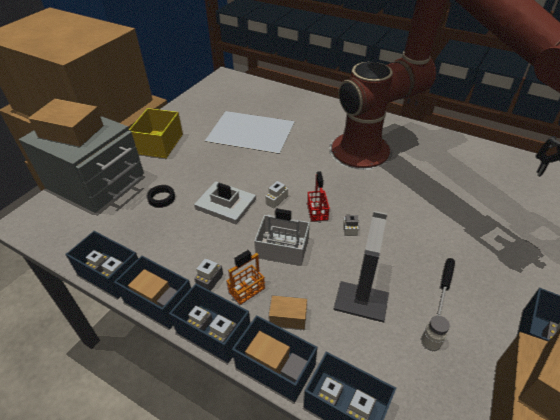

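View pics/a_side.png

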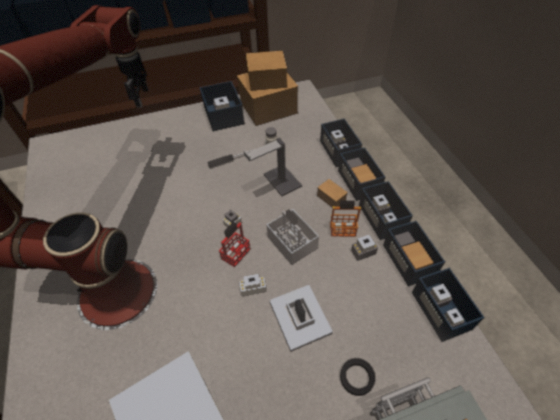

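View pics/a_wrist.png

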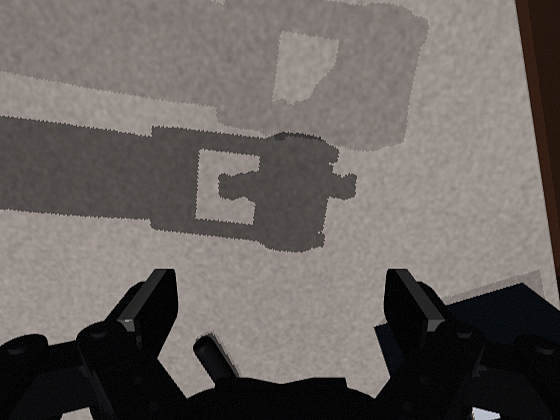

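Candidates for the basket: grey one inside the tin, scene (283,232) / side (290,232); red look-alike, scene (318,200); orange look-alike, scene (245,275). The lids are at scene (225,198) and the hook at (372,250). By the description I choose the grey one in the tin. I'll measure next and check it in a close crop.

```bash
cat > h.py <<'E'
import numpy as np, cv2
from plant import *
from scipy.spatial.transform import Rotation as R
def cam(n):
    m=camera_model(n);f=210/np.tan(np.radians(m['fovy']/2))
    K=np.array([[f,0,m['cx']],[0,f,m['cy']],[0,0,1]]);return K,np.array(m['rvec'],float),np.array(m['tvec'],float)
def proj(n,P,c=None):
    K,r,t=c or cam(n);return cv2.projectPoints(np.array(P,float).reshape(-1,1,3),r,t,K,None)[0].reshape(-1,2)
def back(n,uv,z,c=None):
    K,r,t=c or cam(n);Rm=cv2.Rodrigues(r)[0];d=Rm.T@np.linalg.inv(K)@np.array([uv[0],uv[1],1]);o=-Rm.T@t
    return o+d*(z-o[2])/d[2]
E
python3 - <<'E'
from h import *
for c in ["scene","side"]:
    f=grab_frame(c)
    for n in ["tin_mouth","tin","basket_grip","basket_bar","hook_seat","hook","inner_grip","outer_neck","outer"]:
        r=place_of(c,n);print(c,n,[(np.round(d['location'],3).tolist(),round(d['confidence'],2)) for d in r[:4]])
    if c=="scene": cr=f[150:330,180:420]
    else: cr=f[110:350,200:380]
    cv2.imwrite(f"pics/b_{c}.png",cv2.resize(cr,None,fx=3 if c=="scene" else 2.5,fy=3 if c=="scene" else 2.5,interpolation=cv2.INTER_CUBIC)[:,:,::-1])
print(state()['time'])
E
```

```text
scene tin_mouth [([0.552, -0.01, 0.071], 0.67), ([0.53, 0.244, 0.187], 0.54)]
scene tin [([0.558, -0.008, -0.0], 0.56)]
scene basket_grip [([0.731, -0.023, 0.134], 0.78), ([0.553, -0.01, 0.134], 0.61), ([0.373, 0.008, 0.134], 0.61), ([0.549, -0.009, 0.113], 0.33)]
scene basket_bar [([0.55, -0.007, 0.114], 0.76), ([0.37, 0.013, 0.114], 0.67), ([0.736, -0.021, 0.112], 0.61)]
scene hook_seat [([0.529, 0.244, 0.187], 0.87), ([0.569, -0.464, 0.0], 0.5), ([0.484, -0.261, 0.004], 0.49)]
scene hook [([0.535, 0.247, 0.002], 0.57)]
scene inner_grip [([0.487, -0.263, 0.067], 0.57)]
scene outer_neck [([0.487, -0.265, 0.037], 0.79)]
scene outer [([0.489, -0.263, 0.004], 0.83), ([0.548, -0.007, 0.11], 0.64)]
side tin_mouth [([0.554, -0.012, 0.072], 0.89), ([0.488, -0.262, 0.038], 0.65)]
side tin [([0.551, -0.011, 0.002], 0.87), ([0.485, -0.261, 0.0], 0.25)]
side basket_grip [([0.551, -0.009, 0.14], 0.93), ([0.374, 0.008, 0.131], 0.9), ([0.73, -0.02, 0.129], 0.76)]
side basket_bar [([0.554, -0.011, 0.117], 0.71), ([0.368, 0.007, 0.107], 0.71), ([0.738, -0.017, 0.108], 0.62)]
side hook_seat [([0.528, 0.243, 0.19], 0.95)]
side hook [([0.528, 0.243, -0.003], 0.98)]
side inner_grip [([0.492, -0.261, 0.065], 0.86), ([0.491, -0.263, 0.0], 0.33)]
side outer_neck [([0.485, -0.265, 0.036], 0.66)]
side outer [([0.484, -0.261, 0.001], 0.86)]
1.15
```

View pics/b_scene.png

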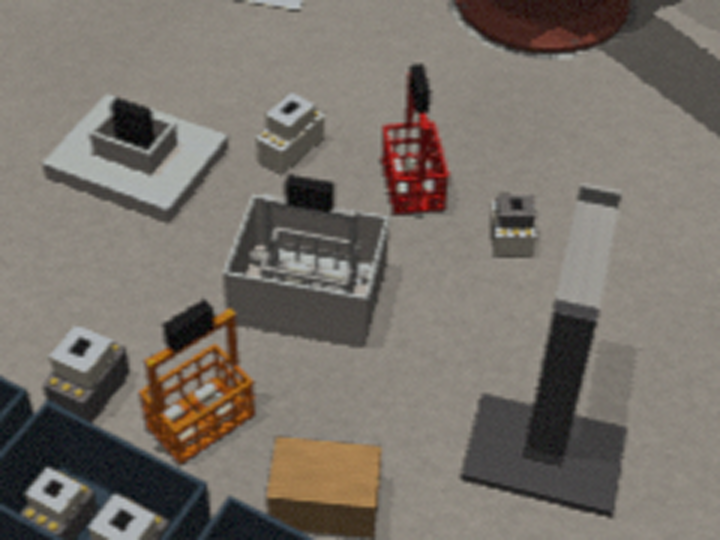

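View pics/b_side.png

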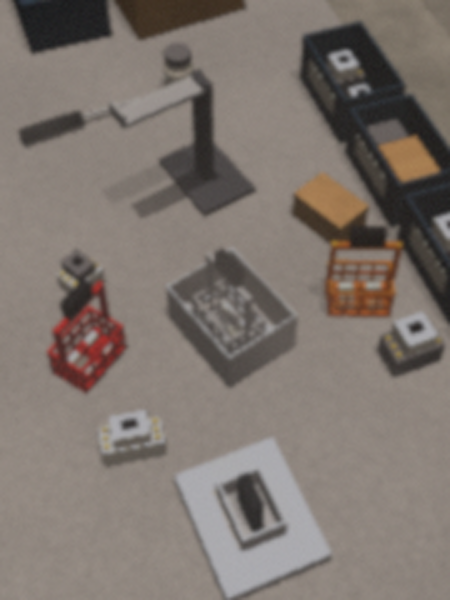

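The crops show the grey basket inside the grey tin, with its black grip at scene (283,215). The red one is outside at (320,200) and the orange one at (246,276). The lids are at (225,198), and the hook arm runs from (371,253) to a tip at (380,215). Next, rough yaws.

```bash
python3 - <<'E'
from h import *
f=lambda x,y:(x/3+180,y/3+150)
g=lambda x,y:(x/2.5+200,y/2.5+110)
def yaw(n,a,b,z):
    A=back(n,a,z);B=back(n,b,z);d=B-A;print(n,A.round(3),B.round(3),round(np.linalg.norm(d),3),round(float(np.degrees(np.arctan2(d[1],d[0]))),1))
yaw("scene",f(250,197),f(389,216),.07);yaw("scene",f(226,276),f(368,296),.07);yaw("scene",f(250,197),f(226,276),.07)
yaw("side",g(167,290),g(230,362),.07);yaw("side",g(232,248),g(297,318),.07)
print("lid");yaw("scene",f(45,162),f(168,205),.015);yaw("scene",f(108,97),f(228,140),.015);yaw("side",g(176,478),g(228,598),.018);yaw("side",g(272,438),g(330,552),.018)
print("hook");yaw("scene",f(555,302),f(580,205),.19);yaw("scene",f(597,307),f(620,208),.19);yaw("side",g(110,108),g(200,82),.19)
print("hookfoot");yaw("scene",f(483,395),f(627,428),.01);yaw("scene",f(462,478),f(613,514),.0)
E
```

```text
scene [ 0.529 -0.088  0.07 ] [0.485 0.042 0.07 ] 0.137 109.0
scene [ 0.627 -0.053  0.07 ] [0.583 0.072 0.07 ] 0.132 109.4
scene [ 0.529 -0.088  0.07 ] [ 0.627 -0.053  0.07 ] 0.104 19.7
side [0.487 0.031 0.07 ] [ 0.526 -0.097  0.07 ] 0.134 -73.1
side [0.588 0.068 0.07 ] [ 0.626 -0.065  0.07 ] 0.138 -74.0
lid
scene [ 0.548 -0.337  0.015] [ 0.536 -0.186  0.015] 0.152 94.6
scene [ 0.429 -0.341  0.015] [ 0.422 -0.185  0.015] 0.156 92.5
side [ 0.424 -0.193  0.018] [ 0.434 -0.344  0.018] 0.151 -86.3
side [ 0.548 -0.183  0.018] [ 0.557 -0.335  0.018] 0.152 -86.5
hook
scene [0.608 0.246 0.19 ] [0.499 0.223 0.19 ] 0.111 -168.2
scene [0.596 0.276 0.19 ] [0.486 0.253 0.19 ] 0.113 -168.4
side [0.485 0.252 0.19 ] [0.612 0.259 0.19 ] 0.127 3.4
hookfoot
scene [0.589 0.194 0.01 ] [0.558 0.319 0.01 ] 0.128 103.9
scene [0.671 0.213 0.   ] [0.639 0.338 0.   ] 0.129 104.3
```

```bash
cat >> h.py <<'E'
def st():
    s=state();q=s['tool_rot'];r=R.from_quat([q[1],q[2],q[3],q[0]]);p=np.array(s['tool_pos'])
    y=r.as_matrix()[:,1];z=r.as_matrix()[:,2]
    print('t',round(s['time'],2),'p',p.round(4),'jaw',round(float(np.degrees(np.arctan2(y[1],y[0]))),2),'z',z.round(3),'F',np.round(s['contact_force'],1),'w',round(s['gripper_width'],3))
    return p,r
E
python3 - <<'E'
from h import *
p,r=st()
K,rv,t=cam("wrist");Rm=cv2.Rodrigues(rv)[0];o=-Rm.T@t
print(r.inv().apply(o-p).round(4));print((Rm@r.as_matrix()).round(3))
E
```

```text
t 1.15 p [0.2112 0.5882 0.2313] jaw 70.25 z [-0. -0. -1.] F [-0.1  0.6 -0.2] w 1.004
[ 0.0742  0.0011 -0.1426]
[[-0.     1.    -0.001]
 [-0.957 -0.    -0.291]
 [-0.291  0.001  0.957]]
```

Emit:
{"op": "drive_tool", "data": {"series": [[[0.01, -0.05, 0.01], [0, 0, -8]], [[0.03, -0.095, 0.025], [0, 0, -16]], [[0.05, -0.135, 0.04], [0, 0, -24]], [[0.07, -0.18, 0.055], [0, 0, -32]], [[0.09, -0.22, 0.07], [0, 0, -40]], [[0.11, -0.265, 0.085], [0, 0, -48]], [[0.13, -0.305, 0.1], [0, 0, -52]], [[0.15, -0.345, 0.115], [0, 0, -52]]]}}

```text
time: 1.95
tool_pos: [0.3616, 0.2414, 0.3473]
tool_rot: [0.0, 0.586, 0.81, 0.001]
contact_force: [0.6, -0.3, 0.4]
gripper_width: 0.998
```

Emit:
{"op": "drive_tool", "data": {"series": [[[0.045, 0.005, 0.015], [0, 0, 0]], [[0.09, 0.01, 0.03], [0, 0, 0]], [[0.13, 0.02, 0.04], [0, 0, 0]], [[0.16, 0.03, 0.05], [0, 0, 0]], [[0.16, 0.03, 0.05], [0, 0, 0]]]}}

```text
time: 2.45
tool_pos: [0.5242, 0.2735, 0.3959]
tool_rot: [0.0, 0.587, 0.81, -0.0]
contact_force: [-0.5, -0.6, 0.2]
gripper_width: 1.002
```

```bash
python3 - <<'E'
from h import *
st();f=grab_frame("wrist");cv2.imwrite("pics/c_hook.png",f[:,:,::-1]);c=cam("wrist");import pickle;pickle.dump(c,open('c_hook.pkl','wb'))
for n in ["hook_seat","hook"]:print(n,[(np.round(d['location'],3).tolist(),round(d['confidence'],2)) for d in place_of("wrist",n)])
E
```

```text
t 2.45 p [0.5242 0.2735 0.3959] jaw 18.17 z [-0. -0. -1.] F [-0.5 -0.6  0.2] w 1.002
hook_seat [([0.531, 0.246, 0.184], 0.71)]
hook []
```

View pics/c_hook.png

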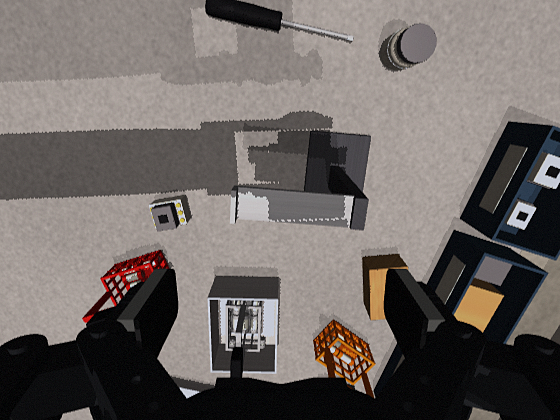

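```bash
python3 - <<'E'
import cv2
f=cv2.imread("pics/c_hook.png")
cv2.imwrite("pics/d1.png",cv2.resize(f[115:240,215:385],None,fx=4.5,fy=4.5,interpolation=cv2.INTER_CUBIC))
cv2.imwrite("pics/d2.png",cv2.resize(f[265:385,190:300],None,fx=5,fy=5,interpolation=cv2.INTER_CUBIC))
E
```

```text
(no output)
```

View pics/d1.png

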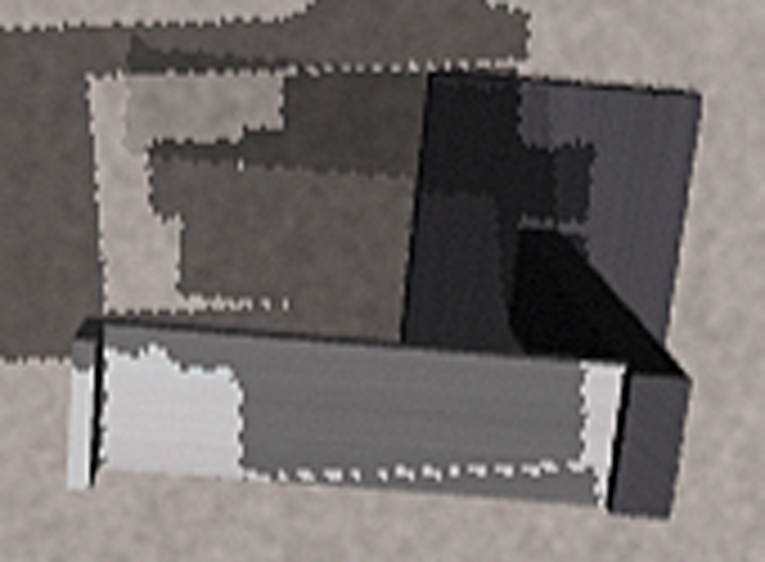

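View pics/d2.png

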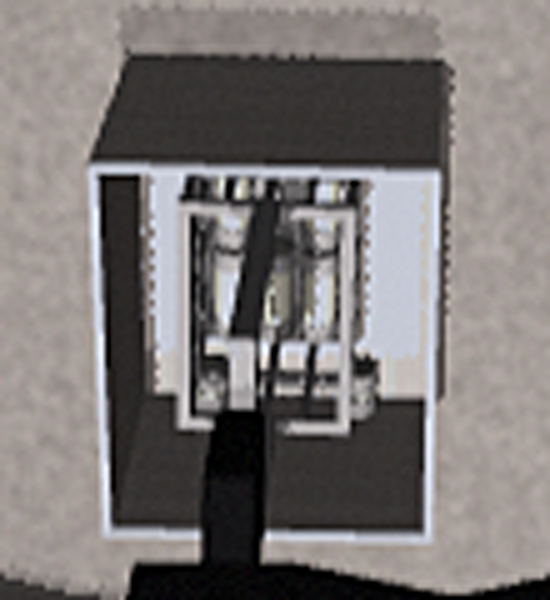

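```bash
python3 - <<'E'
from h import *
import pickle
c=pickle.load(open('c_hook.pkl','rb'))
f=lambda x,y:(x/4.5+215,y/4.5+115)
g=lambda x,y:(x/5+190,y/5+265)
def yaw(l,a,b,z):
    A=back("",a,z,c);B=back("",b,z,c);d=B-A;print(l,A.round(4),B.round(4),'mid',((A+B)/2).round(4),round(np.linalg.norm(d),4),round(float(np.degrees(np.arctan2(d[1],d[0]))),1))
yaw("arm low",f(103,470),f(605,507),.19)
yaw("arm high",f(105,325),f(620,364),.19)
yaw("post top",f(690,382),f(670,518),.196)
yaw("foot",f(430,72),f(700,95),.01)
yaw("foot",f(700,95),f(665,345),.01)
yaw("tin bottom edge",g(108,537),g(430,541),.07)
yaw("tin top edge",g(92,163),g(440,167),.07)
yaw("tin left",g(92,163),g(108,537),.07)
yaw("tin right",g(440,167),g(430,541),.07)
P=np.array([back("",g(*q),.07,c) for q in [(92,163),(440,167),(108,537),(430,541)]]);print(P.mean(0))
yaw("baskrim top",g(180,203),g(355,205),.053)
yaw("baskrim bot",g(180,428),g(350,432),.053)
P=np.array([back("",g(*q),.053,c) for q in [(180,203),(355,205),(180,428),(350,432)]]);print(P.mean(0))
E
```

```text
arm low [0.495  0.2178 0.19  ] [0.6083 0.2455 0.19  ] mid [0.5517 0.2317 0.19  ] 0.1167 13.7
arm high [0.4858 0.251  0.19  ] [0.599  0.2787 0.19  ] mid [0.5424 0.2648 0.19  ] 0.1165 13.7
post top [0.6136 0.2808 0.196 ] [0.6216 0.2494 0.196 ] mid [0.6176 0.2651 0.196 ] 0.0324 -75.8
foot [0.5553 0.3167 0.01  ] [0.6415 0.3373 0.01  ] mid [0.5984 0.327  0.01  ] 0.0886 13.4
foot [0.6415 0.3373 0.01  ] [0.6623 0.2555 0.01  ] mid [0.6519 0.2964 0.01  ] 0.0844 -75.7
tin bottom edge [ 0.5257 -0.0891  0.07  ] [ 0.6247 -0.0581  0.07  ] mid [ 0.5752 -0.0736  0.07  ] 0.1037 17.4
tin top edge [0.4859 0.0414 0.07  ] [0.5853 0.0727 0.07  ] mid [0.5356 0.0571 0.07  ] 0.1042 17.5
tin left [0.4859 0.0414 0.07  ] [ 0.5257 -0.0891  0.07  ] mid [ 0.5058 -0.0238  0.07  ] 0.1364 -73.0
tin right [0.5853 0.0727 0.07  ] [ 0.6247 -0.0581  0.07  ] mid [0.605  0.0073 0.07  ] 0.1367 -73.3
[ 0.55538591 -0.00826824  0.07      ]
baskrim top [0.5151 0.0253 0.053 ] [0.5673 0.0417 0.053 ] mid [0.5412 0.0335 0.053 ] 0.0547 17.5
baskrim bot [ 0.5378 -0.0555  0.053 ] [ 0.591  -0.0397  0.053 ] mid [ 0.5644 -0.0476  0.053 ] 0.0555 16.6
[ 0.55279737 -0.00705269  0.053     ]
```

Emit:
{"op": "drive_tool", "data": {"series": [[[0.005, -0.045, -0.015], [0, 0, -0.9]], [[0.01, -0.09, -0.03], [0, 0, -0.9]], [[0.015, -0.135, -0.05], [0, 0, -0.9]], [[0.02, -0.175, -0.075], [0, 0, -0.9]], [[0.025, -0.215, -0.1], [0, 0, -0.9]], [[0.028, -0.25, -0.13], [0, 0, -0.9]], [[0.03, -0.281, -0.16], [0, 0, -0.9]], [[0.03, -0.281, -0.16], [0, 0, -0.9]]]}}

```text
time: 3.4
tool_pos: [0.5474, -0.01, 0.2308]
tool_rot: [-0.004, 0.594, 0.804, -0.002]
contact_force: [-0.8, 0.5, -0.5]
gripper_width: 1.0
```

```bash
python3 - <<'E'
from h import *
st();f=grab_frame("wrist");cv2.imwrite("pics/e.png",f[:,:,::-1])
p,_=st()
for n in ["basket_grip","tin_mouth"]:print(n,[(np.round(d['location'],4).tolist(),round(d['confidence'],2)) for d in place_of("wrist",n)])
E
```

```text
t 3.4 p [ 0.5474 -0.01    0.2308] jaw 17.12 z [-0.009  0.    -1.   ] F [-0.8  0.5 -0.5] w 1.0
t 3.45 p [ 0.5487 -0.0085  0.2336] jaw 17.2 z [-0.005  0.001 -1.   ] F [-0.3 -0.4  0.5] w 0.998
basket_grip [([0.368, 0.0108, 0.1325], 0.91), ([0.7313, -0.0211, 0.1294], 0.6)]
tin_mouth []
```

View pics/e.png

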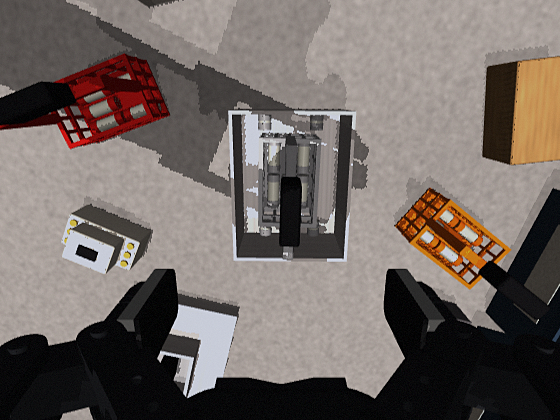

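```bash
python3 - <<'E'
from h import *
f=cv2.imread("pics/e.png");cv2.imwrite("pics/e1.png",cv2.resize(f[100:270,220:365],None,fx=4,fy=4,interpolation=cv2.INTER_CUBIC))
p,r=st()
for uv in [(281,177),(300,177),(281,246),(300,246)]:
    b=back("wrist",uv,.15);print(uv,b.round(4),'tool frame',r.inv().apply(b-p).round(4))
P=[back("wrist",q,.07) for q in [(229,110),(355,110),(353,262),(233,262)]]
print(np.mean(P,0),[x.round(4) for x in P])
E
```

```text
t 3.55 p [ 0.5509 -0.0072  0.2374] jaw 17.36 z [ 0.001  0.    -1.   ] F [0.1 0.3 0. ] w 1.005
(281, 177) [0.5445 0.0181 0.15  ] tool frame [0.0261 0.0013 0.0874]
(300, 177) [0.5565 0.0219 0.15  ] tool frame [0.0261 0.0138 0.0874]
(281, 246) [ 0.5592 -0.0289  0.15  ] tool frame [-0.0232  0.0013  0.0874]
(300, 246) [ 0.572 -0.025  0.15 ] tool frame [-0.0232  0.0146  0.0874]
[ 0.56363322 -0.0071097   0.07      ] [array([0.4908, 0.0438, 0.07  ]), array([0.5923, 0.0756, 0.07  ]), array([ 0.6407, -0.0568,  0.07  ]), array([ 0.5307, -0.091 ,  0.07  ])]
```

View pics/e1.png

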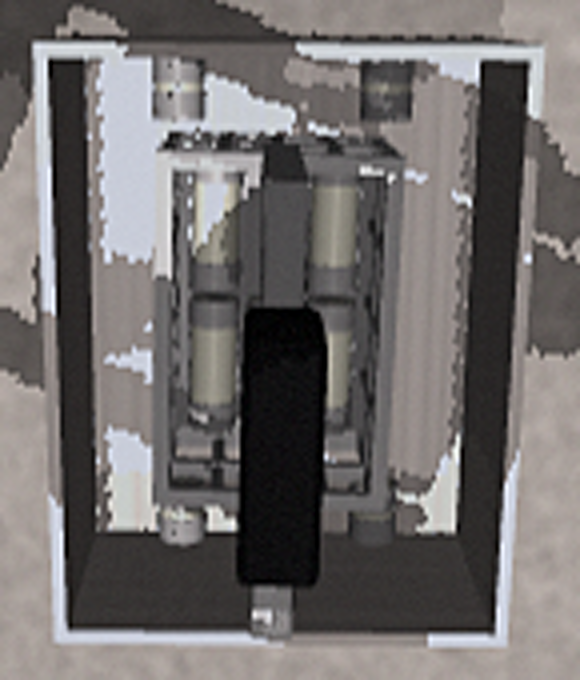

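The frame was taken while the arm was still settling, so I'll retake it now that it's at rest.

```bash
python3 - <<'E'
from h import *
p,r=st();f=grab_frame("wrist");cv2.imwrite("pics/e2.png",f[:,:,::-1]);c=cam("wrist")
p,r=st()
g=f.astype(int).sum(2)<60
m=np.zeros(g.shape,np.uint8);m[120:270,265:320]=g[120:270,265:320]
n,l,s,ce=cv2.connectedComponentsWithStats(m);i=1+np.argmax(s[1:,4]);print(s[i],ce[i],cv2.minAreaRect(np.argwhere(l==i)[:,::-1].astype(np.float32)))
cv2.imwrite("pics/e3.png",cv2.resize(f[95:270,215:370],None,fx=3.5,fy=3.5,interpolation=cv2.INTER_CUBIC)[:,:,::-1])
import pickle;pickle.dump((c,p,r),open('c_e.pkl','wb'))
for n in ["basket_grip","tin_mouth"]:print(n,[(np.round(d['location'],4).tolist(),round(d['confidence'],2)) for d in place_of("wrist",n)])
E
```

```text
t 3.55 p [ 0.5509 -0.0072  0.2374] jaw 17.36 z [ 0.001  0.    -1.   ] F [0.1 0.3 0. ] w 1.005
t 3.6 p [ 0.5515 -0.0069  0.2381] jaw 17.41 z [ 0.003 -0.    -1.   ] F [ 0.4 -0.2 -0.5] w 0.999
[ 272  177   22   68 1319] [282.39272176 210.22896133] ((282.4759521484375, 210.3421630859375), (20.391677856445312, 67.0869140625), 1.6365771293640137)
basket_grip [([0.5519, -0.0047, 0.1329], 0.91), ([0.7305, -0.0167, 0.1316], 0.85), ([0.3651, 0.0142, 0.1327], 0.7)]
tin_mouth [([0.551, -0.0065, 0.1344], 0.65)]
```

View pics/e3.png

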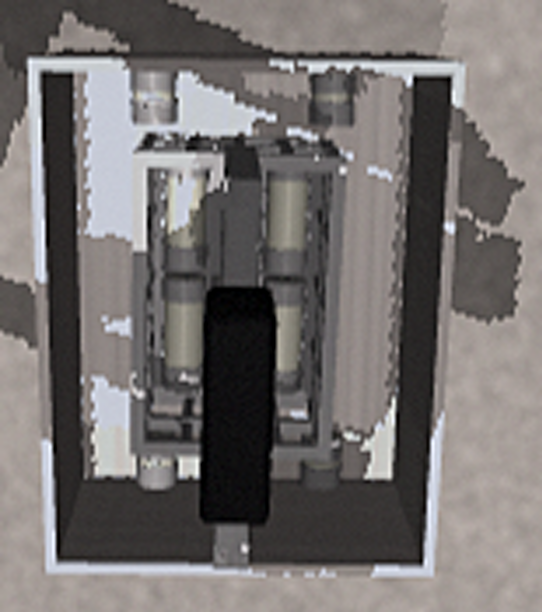

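```bash
python3 - <<'E'
from h import *
import pickle
c,p,r=pickle.load(open('c_e.pkl','rb'))
g=lambda x,y:(x/3.5+215,y/3.5+95)
P=np.array([back("",g(*q),.07,c) for q in [(28,58),(464,62),(435,575),(47,570)]]);print(P.round(4).tolist(),P.mean(0))
an=lambda d:np.degrees(np.arctan2(d[1],d[0]))
print(an(P[1]-P[0]),an(P[2]-P[3]),an(P[0]-P[3])-90,an(P[1]-P[2])-90)
Q=np.array([back("",g(*q),.15,c) for q in [(205,292),(273,292),(268,524),(200,520)]]);print(Q.mean(0),an(Q[0]-Q[3])-90,an(Q[1]-Q[2])-90,r.inv().apply(Q.mean(0)-p), [np.linalg.norm(Q[0]-Q[1]),np.linalg.norm(Q[0]-Q[3])])
B=np.array([back("",g(*q),.053,c) for q in [(135,155),(343,158),(328,455),(133,450)]]);print(B.mean(0),an(B[1]-B[0]))
p,r=st()
E
```

```text
[[0.487, 0.0412, 0.07], [0.588, 0.0719, 0.07], [0.6283, -0.0581, 0.07], [0.5263, -0.0883, 0.07]] [ 0.55738198 -0.00833235  0.07      ]
16.892532262670592 16.499928123089266 16.900349703663935 17.22026624492416
[ 0.55356833 -0.00485976  0.15      ] 15.851383424662743 16.78779571342173 [0.0013862  0.00237156 0.08815373] [np.float64(0.012906365919836368), np.float64(0.046710617802365684)]
[ 0.55473479 -0.00713033  0.053     ] 16.568209846400766
t 3.7 p [ 0.5519 -0.0067  0.2384] jaw 17.45 z [ 0.003 -0.    -1.   ] F [-0.   0.2  0.3] w 1.001
```

Emit:
{"op": "drive_tool", "data": {"series": [[[0.002, 0.0015, -0.04], [0, 0, -0.4]], [[0.002, 0.0015, -0.08], [0, 0, -0.4]], [[0.002, 0.0015, -0.105], [0, 0, -0.4]], [[0.002, 0.0015, -0.116], [0, 0, -0.4]], [[0.002, 0.0015, -0.116], [0, 0, -0.4]], [[0.002, 0.0015, -0.116], [0, 0, -0.4]]]}}

```text
time: 4.3
tool_pos: [0.5546, -0.0061, 0.1223]
tool_rot: [0.001, 0.595, 0.804, 0.001]
contact_force: [1.0, -0.6, 0.6]
gripper_width: 1.001
```

Emit:
{"op": "drive_tool", "data": {"series": [[[0, 0, 0], [0, 0, 0]], [[0, 0, 0], [0, 0, 0]], [[0, 0, 0], [0, 0, 0]], [[0, 0, 0], [0, 0, 0]], [[0, 0, 0], [0, 0, 0]], [[0, 0, 0], [0, 0, 0]], [[0, 0, 0], [0, 0, 0]], [[0, 0, 0], [0, 0, 0]]], "fingers": 1}}

```text
time: 5.1
tool_pos: [0.5533, -0.0065, 0.1206]
tool_rot: [0.0, 0.595, 0.804, -0.0]
contact_force: [-1.1, -1.1, 1.8]
gripper_width: 0.153
```

Emit:
{"op": "drive_tool", "data": {"series": [[[0, 0, 0.01], [0, 0, 0]], [[0, 0, 0.035], [0, 0, 0]], [[0, 0, 0.065], [0, 0, 0]], [[0, 0, 0.095], [0, 0, 0]], [[0, 0, 0.11], [0, 0, 0]], [[0, 0, 0.112], [0, 0, 0]], [[0, 0, 0.112], [0, 0, 0]]]}}

```text
time: 5.8
tool_pos: [0.5529, -0.0062, 0.2315]
tool_rot: [-0.0, 0.595, 0.804, -0.0]
contact_force: [0.1, 0.1, -2.5]
gripper_width: 0.154
```

```bash
python3 - <<'E'
from h import *
p,r=st();f=grab_frame("wrist");cv2.imwrite("pics/f.png",f[:,:,::-1]);f=grab_frame("scene");cv2.imwrite("pics/f2.png",cv2.resize(f[120:330,180:430],None,fx=2.5,fy=2.5)[:,:,::-1])
E
```

```text
t 5.8 p [ 0.5529 -0.0062  0.2315] jaw 16.95 z [-0.001  0.    -1.   ] F [ 0.1  0.1 -2.5] w 0.154
```

View pics/f2.png

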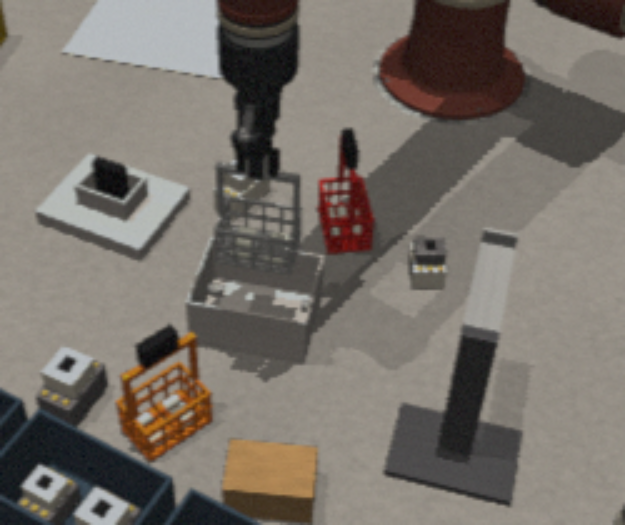

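View pics/f.png

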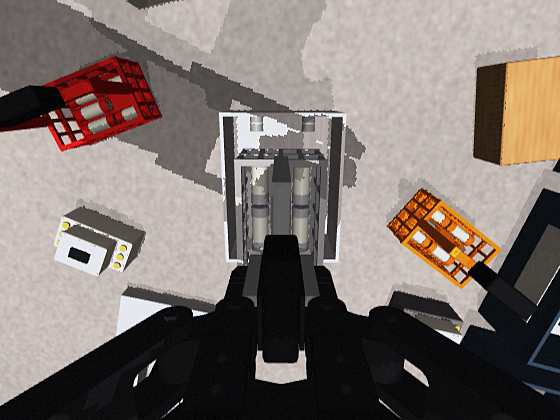

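The basket hangs upright from the fingers at (255,190) in the crop, clear of the tin. Moving to the front of the hook.

Emit:
{"op": "drive_tool", "data": {"series": [[[-0.015, 0.02, 0], [0, 0, -0.5]], [[-0.04, 0.055, 0], [0, 0, -1]], [[-0.065, 0.09, 0], [0, 0, -2]], [[-0.09, 0.13, 0], [0, 0, -3]], [[-0.115, 0.17, 0], [0, 0, -3.3]], [[-0.135, 0.205, 0], [0, 0, -3.3]], [[-0.141, 0.223, 0], [0, 0, -3.3]], [[-0.141, 0.223, 0], [0, 0, -3.3]]]}}

```text
time: 6.7
tool_pos: [0.4103, 0.2183, 0.2304]
tool_rot: [-0.001, 0.617, 0.787, -0.001]
contact_force: [-1.0, -0.3, -1.5]
gripper_width: 0.152
```

Emit:
{"op": "drive_tool", "data": {"series": [[[0.02, 0.005, 0], [0, 0, 0]], [[0.05, 0.012, 0], [0, 0, 0]], [[0.08, 0.019, 0], [0, 0, 0]], [[0.105, 0.025, 0], [0, 0, 0]], [[0.12, 0.028, 0], [0, 0, 0]], [[0.127, 0.0295, 0], [0, 0, 0]], [[0.127, 0.0295, 0], [0, 0, 0]], [[0.127, 0.0295, 0], [0, 0, 0]]]}}

```text
time: 7.5
tool_pos: [0.5387, 0.2456, 0.2315]
tool_rot: [-0.0, 0.618, 0.786, -0.001]
contact_force: [0.4, 0.0, -1.0]
gripper_width: 0.152
```

```bash
python3 - <<'E'
from h import *
p,r=st();f=grab_frame("wrist");cv2.imwrite("pics/g.png",f[:,:,::-1]);f=grab_frame("scene");cv2.imwrite("pics/g2.png",cv2.resize(f[120:330,280:460],None,fx=2.5,fy=2.5)[:,:,::-1]);
f=grab_frame("side");cv2.imwrite("pics/g3.png",cv2.resize(f[60:260,180:380],None,fx=3,fy=3)[:,:,::-1]);st()
E
```

```text
t 7.5 p [0.5387 0.2456 0.2315] jaw 13.62 z [-0.002 -0.001 -1.   ] F [ 0.4  0.  -1. ] w 0.152
t 7.65 p [0.5386 0.246  0.2323] jaw 13.65 z [-0. -0. -1.] F [ 0.3  0.7 -0.6] w 0.154
```

View pics/g2.png

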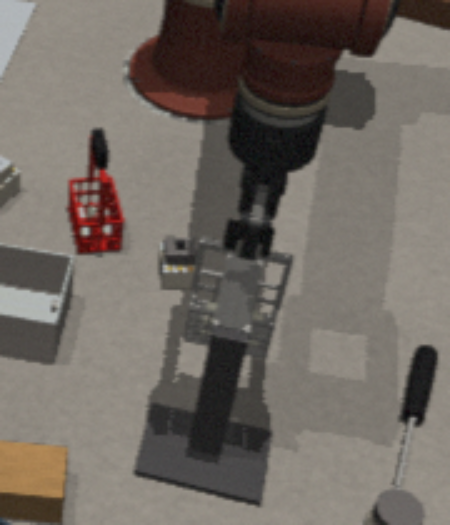

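View pics/g3.png

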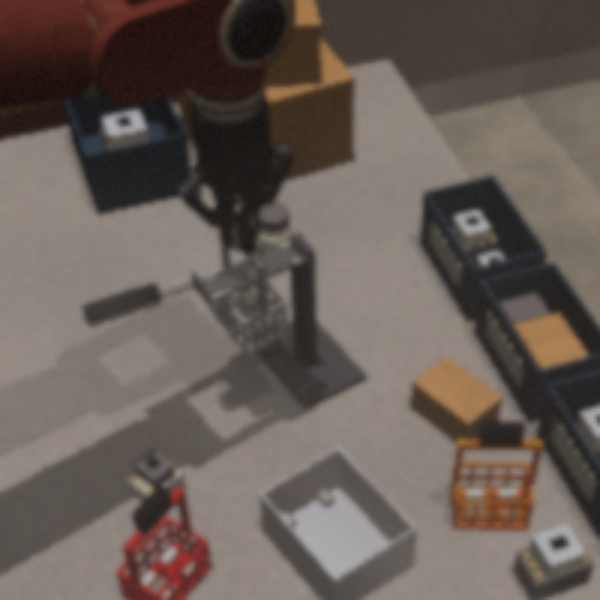

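View pics/g.png

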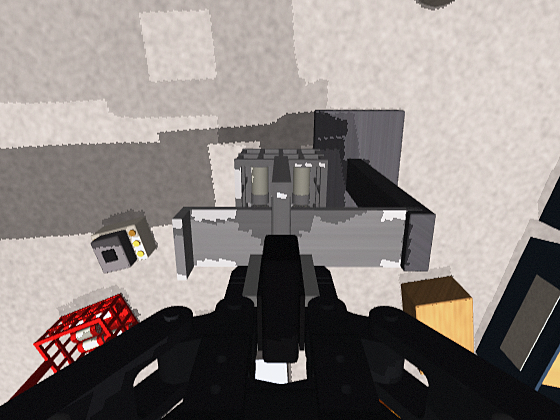

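The bar is above the arm, between tip and post, and the handle straddles it. Lowering.

Emit:
{"op": "drive_tool", "data": {"series": [[[0, 0, -0.008], [0, 0, 0]], [[0, 0, -0.018], [0, 0, 0]], [[0, 0, -0.027], [0, 0, 0]], [[0, 0, -0.031], [0, 0, 0]], [[0, 0, -0.033], [0, 0, 0]], [[0, 0, -0.034], [0, 0, 0]], [[0, 0, -0.034], [0, 0, 0]]]}}

```text
time: 8.35
tool_pos: [0.5394, 0.2462, 0.1985]
tool_rot: [0.0, 0.618, 0.786, 0.0]
contact_force: [0.7, 1.4, -1.6]
gripper_width: 0.151
```

Emit:
{"op": "drive_tool", "data": {"series": [[[0, 0, -0.001], [0, 0, 0]], [[0, 0, -0.002], [0, 0, 0]], [[0, 0, -0.003], [0, 0, 0]], [[0, 0, -0.003], [0, 0, 0]]]}}

```text
time: 8.75
tool_pos: [0.5395, 0.2463, 0.1965]
tool_rot: [0.0, 0.618, 0.786, 0.0]
contact_force: [-2.9, -0.4, 3.7]
gripper_width: 0.154
```

Emit:
{"op": "drive_tool", "data": {"series": [[[0, 0, 0], [0, 0, 0]], [[0, 0, 0], [0, 0, 0]], [[0, 0, 0], [0, 0, 0]], [[0, 0, 0], [0, 0, 0]], [[0, 0, 0], [0, 0, 0]]], "fingers": 0.2}}

```text
time: 9.25
tool_pos: [0.5392, 0.2462, 0.1951]
tool_rot: [-0.0, 0.618, 0.786, -0.0]
contact_force: [-0.2, -0.0, -0.2]
gripper_width: 0.4
```

Emit:
{"op": "drive_tool", "data": {"series": [[[0, 0, 0.005], [0, 0, 0]], [[0, 0, 0.015], [0, 0, 0]], [[0, 0, 0.03], [0, 0, 0]], [[0, 0, 0.055], [0, 0, 0]], [[0, 0, 0.08], [0, 0, 0]], [[0, 0, 0.1], [0, 0, 0]], [[0, 0, 0.1], [0, 0, 0]]]}}

```text
time: 9.95
tool_pos: [0.5411, 0.2468, 0.3013]
tool_rot: [0.003, 0.618, 0.786, 0.004]
contact_force: [1.0, -0.5, 0.3]
gripper_width: 0.402
```

```bash
python3 - <<'E'
from h import *
p,r=st();f=grab_frame("wrist");cv2.imwrite("pics/i.png",f[:,:,::-1]);f=grab_frame("scene");a=cv2.resize(f[120:330,280:430],None,fx=2.5,fy=2.5)
f=grab_frame("side");b=cv2.resize(f[100:275,230:350],None,fx=3,fy=3);cv2.imwrite("pics/i2.png",np.hstack([a[:525],b[:525]])[:,:,::-1])
for n in ["basket_bar","basket_grip"]:print(n,[(np.round(d['location'],4).tolist(),round(d['confidence'],2)) for c in ["scene","side"] for d in place_of(c,n)])
E
```

```text
t 9.95 p [0.5411 0.2468 0.3013] jaw 13.65 z [ 0.009  0.003 -1.   ] F [ 1.  -0.5  0.3] w 0.402
basket_bar [([0.3669, 0.01, 0.1149], 0.82), ([0.7367, -0.0217, 0.1091], 0.74), ([0.3675, 0.0066, 0.1084], 0.95), ([0.5411, 0.2434, 0.1879], 0.92), ([0.7389, -0.0163, 0.1076], 0.88)]
basket_grip [([0.5431, 0.2454, 0.2121], 0.93), ([0.7345, -0.0206, 0.1343], 0.89), ([0.3703, 0.008, 0.1373], 0.76), ([0.4882, -0.263, 0.0057], 0.22), ([0.5393, 0.2445, 0.2139], 0.87), ([0.7341, -0.0202, 0.1309], 0.7), ([0.3702, 0.0083, 0.1313], 0.61), ([0.53, 0.2454, -0.0024], 0.28)]
```

View pics/i2.png

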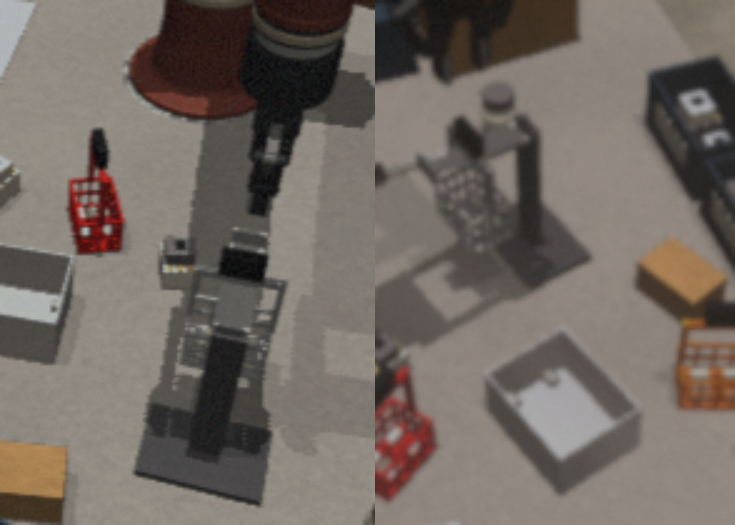

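View pics/i.png

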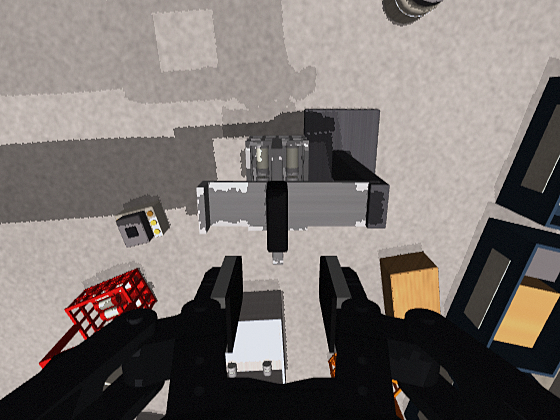

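The basket hangs upright on the hook and the fingers are clear. Going to the lids.

Emit:
{"op": "drive_tool", "data": {"series": [[[0, -0.02, 0.005], [0, 0, 0]], [[-0.005, -0.06, 0.005], [0, 0, -2]], [[-0.01, -0.105, 0.005], [0, 0, -4]], [[-0.015, -0.15, 0.0], [0, 0, -6]], [[-0.02, -0.195, 0.0], [0, 0, -8]], [[-0.025, -0.24, 0.0], [0, 0, -10]], [[-0.03, -0.285, -0.01], [0, 0, -10.2]], [[-0.035, -0.33, -0.02], [0, 0, -10.2]]], "fingers": -1}}

```text
time: 11.1
tool_pos: [0.5037, -0.0855, 0.2748]
tool_rot: [0.0, 0.686, 0.728, 0.0]
contact_force: [0.4, 1.0, -0.9]
gripper_width: 0.999
```

Emit:
{"op": "drive_tool", "data": {"series": [[[-0.005, -0.045, -0.01], [0, 0, 0]], [[-0.01, -0.09, -0.02], [0, 0, 0]], [[-0.014, -0.13, -0.03], [0, 0, 0]], [[-0.018, -0.165, -0.04], [0, 0, 0]], [[-0.018, -0.18, -0.045], [0, 0, 0]], [[-0.018, -0.18, -0.045], [0, 0, 0]], [[-0.018, -0.18, -0.045], [0, 0, 0]], [[-0.018, -0.18, -0.045], [0, 0, 0]]]}}

```text
time: 11.9
tool_pos: [0.4868, -0.2626, 0.2308]
tool_rot: [0.0, 0.685, 0.729, 0.0]
contact_force: [0.3, -0.1, -0.4]
gripper_width: 1.004
```

```bash
python3 - <<'E'
from h import *
import pickle
p,r=st();c=cam("wrist");f=grab_frame("wrist");cv2.imwrite("pics/j.png",f[:,:,::-1]);p2,_=st()
pickle.dump((c,p,r),open('c_j.pkl','wb'))
for n in ["inner_grip","outer_neck","outer"]:print(n,[(np.round(d['location'],4).tolist(),round(d['confidence'],2)) for d in place_of("wrist",n)])
E
```

```text
t 11.9 p [ 0.4868 -0.2626  0.2308] jaw 3.54 z [ 0.001  0.    -1.   ] F [ 0.3 -0.1 -0.4] w 1.004
t 11.95 p [ 0.4868 -0.2626  0.231 ] jaw 3.55 z [ 0.001 -0.    -1.   ] F [ 1.2  0.8 -0.9] w 1.002
inner_grip [([0.4892, -0.261, 0.0673], 0.71), ([0.3901, -0.1315, -0.0], 0.16)]
outer_neck []
outer [([0.388, -0.1307, 0.0009], 0.7)]
```

View pics/j.png

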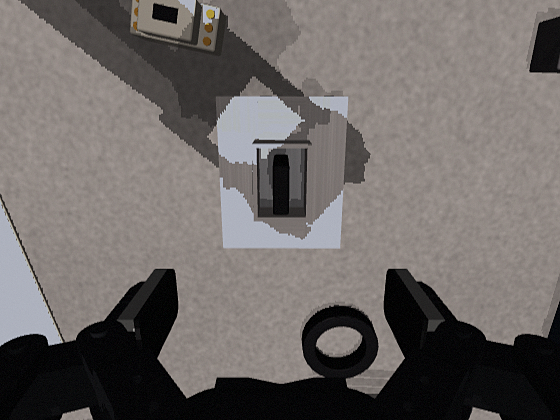

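```bash
python3 - <<'E'
from h import *
f=cv2.imread("pics/j.png");cv2.imwrite("pics/j1.png",cv2.resize(f[85:260,205:360],None,fx=3.5,fy=3.5,interpolation=cv2.INTER_CUBIC))
E
```

```text
(no output)
```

View pics/j1.png

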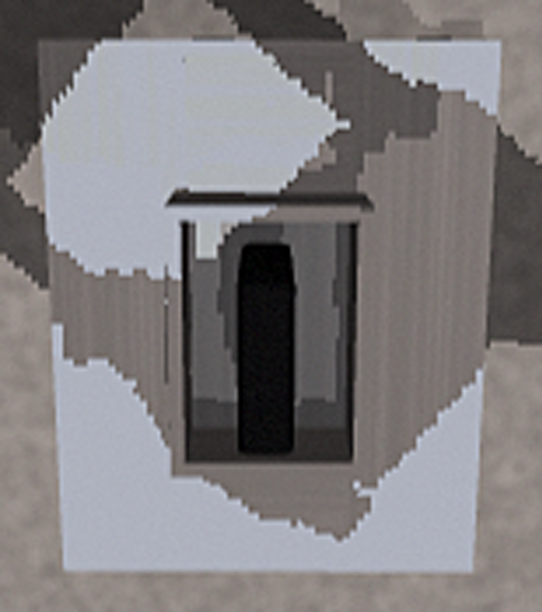

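```bash
python3 - <<'E'
from h import *
import pickle
c,p,r=pickle.load(open('c_j.pkl','rb'))
g=lambda x,y:(x/3.5+205-.4,y/3.5+85-.4)
an=lambda d:round(float(np.degrees(np.arctan2(d[1],d[0]))),2)
P=np.array([back("",g(*q),.021,c) for q in [(37,40),(501,40),(474,572),(63,570)]]);print(P.mean(0).round(4),r.inv().apply(P.mean(0)-p).round(4))
print(an(P[1]-P[0]),an(P[2]-P[3]),an(P[0]-P[3])-90,an(P[1]-P[2])-90,np.linalg.norm(P[0]-P[1]),np.linalg.norm(P[0]-P[3]))
Q=np.array([back("",g(*q),.081,c) for q in [(238,285),(296,285),(294,455),(238,455)]]);print(Q.mean(0).round(4),r.inv().apply(Q.mean(0)-p).round(4),np.linalg.norm(Q[0]-Q[1]),np.linalg.norm(Q[0]-Q[3]))
N=np.array([back("",g(*q),.051,c) for q in [(184,220),(358,220),(355,463),(184,463)]]);print(N.mean(0).round(4),r.inv().apply(N.mean(0)-p).round(4),np.linalg.norm(N[0]-N[1]),np.linalg.norm(N[0]-N[3]))
E
```

```text
[ 0.4886 -0.262   0.021 ] [0.0005 0.0017 0.2098]
3.54 3.2 3.4200000000000017 3.6500000000000057 0.12583064213839615 0.15553307860123225
[ 0.4878 -0.2615  0.081 ] [0.001  0.0009 0.1498] 0.013806527183054704 0.04256146104747797
[ 0.4889 -0.2618  0.051 ] [0.0007 0.002  0.1798] 0.04497871791427818 0.0662012492821456
```

Lids: centre (0.4885,-0.262), yaw 3.45°. Time allows one well-settled look straight above the empty tin from the same height, so any calibration bias cancels.

Emit:
{"op": "drive_tool", "data": {"series": [[[0.01, 0.03, 0.0], [0, 0, 2]], [[0.02, 0.07, 0.0], [0, 0, 4]], [[0.03, 0.115, 0.0], [0, 0, 7]], [[0.043, 0.16, 0.0], [0, 0, 10]], [[0.055, 0.205, 0.0], [0, 0, 13]], [[0.065, 0.24, 0.0], [0, 0, 13.5]], [[0.069, 0.2546, 0], [0, 0, 13.5]], [[0.069, 0.2546, 0], [0, 0, 13.5]]]}}

```text
time: 12.9
tool_pos: [0.5554, -0.0075, 0.2305]
tool_rot: [0.0, 0.594, 0.805, -0.0]
contact_force: [-0.4, -1.0, -0.6]
gripper_width: 1.006
```

Emit:
{"op": "drive_tool", "data": {"series": [[[0, 0, 0], [0, 0, 0]], [[0, 0, 0], [0, 0, 0]], [[0, 0, 0], [0, 0, 0]], [[0, 0, 0], [0, 0, 0]]]}}

```text
time: 13.3
tool_pos: [0.5551, -0.0103, 0.2303]
tool_rot: [0.0, 0.596, 0.803, -0.0]
contact_force: [0.3, 0.1, 0.3]
gripper_width: 0.997
```

```bash
python3 - <<'E'
from h import *
import pickle
p,r=st();c=cam("wrist");f=grab_frame("wrist");cv2.imwrite("pics/k.png",f[:,:,::-1]);p2,_=st()
pickle.dump((c,p,r),open('c_k.pkl','wb'))
for n in ["tin_mouth","tin"]:print(n,[(np.round(d['location'],4).tolist(),round(d['confidence'],2)) for d in place_of("wrist",n)])
cv2.imwrite("pics/k1.png",cv2.resize(f[85:260,205:360],None,fx=3.5,fy=3.5,interpolation=cv2.INTER_CUBIC)[:,:,::-1])
E
```

```text
t 13.3 p [ 0.5551 -0.0103  0.2303] jaw 16.85 z [-0. -0. -1.] F [0.3 0.1 0.3] w 0.997
t 13.35 p [ 0.5552 -0.0101  0.2303] jaw 16.86 z [-0. -0. -1.] F [ 0.5 -0.2 -0.1] w 1.001
tin_mouth [([0.5584, -0.0096, 0.0673], 0.88)]
tin [([0.5539, -0.01, -0.0034], 0.58)]
```

View pics/k1.png

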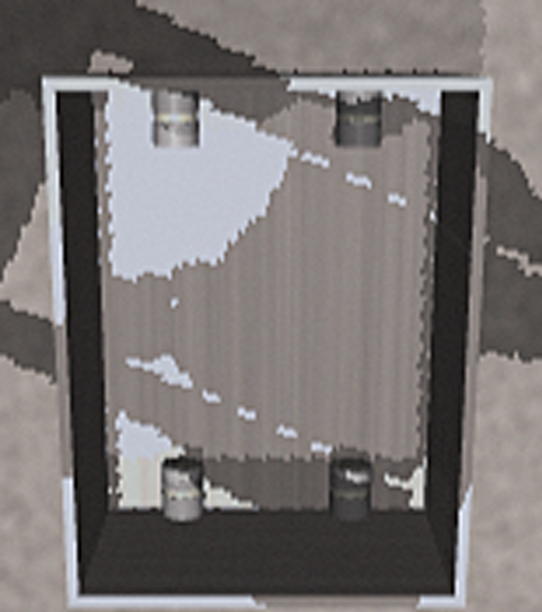

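```bash
python3 - <<'E'
from h import *
import pickle
c,p,r=pickle.load(open('c_k.pkl','rb'))
g=lambda x,y:(x/3.5+205-.4,y/3.5+85-.4)
an=lambda d:round(float(np.degrees(np.arctan2(d[1],d[0]))),2)
P=np.array([back("",g(*q),.07,c) for q in [(42,77),(492,79),(465,604),(68,607)]]);print(P.mean(0).round(4),r.inv().apply(P.mean(0)-p).round(4))
print(an(P[1]-P[0]),an(P[2]-P[3]),an(P[0]-P[3])-90,an(P[1]-P[2])-90,np.linalg.norm(P[0]-P[1]),np.linalg.norm(P[0]-P[3]))
I=np.array([back("",g(*q),.07,c) for q in [(55,92),(481,92),(456,593),(80,595)]]);print(I.mean(0).round(4))
st()
E
```

```text
[ 0.5559 -0.0084  0.07  ] [0.0016 0.0013 0.1603]
16.6 17.29 16.769999999999996 16.83 0.10578529403634124 0.13610384238780193
[ 0.5562 -0.0082  0.07  ]
t 13.45 p [ 0.5552 -0.0097  0.2303] jaw 16.9 z [ 0. -0. -1.] F [ 0.7  0.8 -0.3] w 1.003
```

Emit:
{"op": "drive_tool", "data": {"series": [[[-0.01, -0.03, 0.0], [0, 0, -2]], [[-0.02, -0.07, 0.0], [0, 0, -4]], [[-0.03, -0.115, 0.0], [0, 0, -7]], [[-0.043, -0.16, 0.0], [0, 0, -10]], [[-0.055, -0.205, -0.01], [0, 0, -13]], [[-0.065, -0.24, -0.03], [0, 0, -13.4]], [[-0.0675, -0.2535, -0.07], [0, 0, -13.4]], [[-0.0675, -0.2535, -0.11], [0, 0, -13.4]]]}}

```text
time: 14.25
tool_pos: [0.4877, -0.2656, 0.1204]
tool_rot: [0.002, 0.686, 0.727, 0.0]
contact_force: [0.1, -0.9, -0.2]
gripper_width: 0.998
```

Emit:
{"op": "drive_tool", "data": {"series": [[[0, 0, 0], [0, 0, 0]], [[0, 0, 0], [0, 0, 0]], [[0, 0, 0], [0, 0, 0]], [[0, 0, 0], [0, 0, 0]], [[0, 0, 0], [0, 0, 0]]]}}

```text
time: 14.75
tool_pos: [0.489, -0.2631, 0.1226]
tool_rot: [0.002, 0.685, 0.729, 0.0]
contact_force: [-0.1, 0.3, 0.0]
gripper_width: 1.001
```

```bash
python3 - <<'E'
from h import *
st();f=grab_frame("wrist");cv2.imwrite("pics/l.png",f[:,:,::-1]);st()
E
```

```text
t 14.75 p [ 0.489  -0.2631  0.1226] jaw 3.58 z [ 0.003 -0.002 -1.   ] F [-0.1  0.3  0. ] w 1.001
t 14.8 p [ 0.4887 -0.263   0.1221] jaw 3.58 z [ 0.002 -0.002 -1.   ] F [-0.5  0.4 -0.4] w 1.001
```

View pics/l.png

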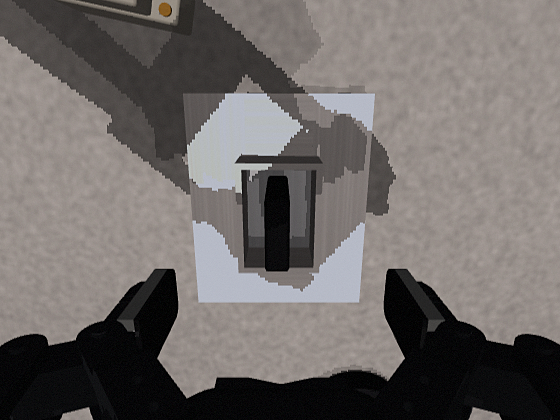

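Emit:
{"op": "drive_tool", "data": {"series": [[[-0.0005, 0.001, -0.03], [0, 0, 0]], [[-0.0005, 0.001, -0.05], [0, 0, 0]], [[-0.0005, 0.001, -0.062], [0, 0, 0]], [[-0.0005, 0.001, -0.0665], [0, 0, 0]], [[-0.0005, 0.001, -0.0665], [0, 0, 0]], [[-0.0005, 0.001, -0.0665], [0, 0, 0]]]}}

```text
time: 15.4
tool_pos: [0.488, -0.2622, 0.055]
tool_rot: [0.001, 0.685, 0.729, 0.0]
contact_force: [0.5, 0.1, 0.3]
gripper_width: 1.003
```

```bash
python3 - <<'E'
from h import *
st();f=grab_frame("wrist");cv2.imwrite("pics/m.png",f[:,:,::-1]);st()
E
```

```text
t 15.4 p [ 0.488  -0.2622  0.055 ] jaw 3.55 z [ 0.002 -0.001 -1.   ] F [0.5 0.1 0.3] w 1.003
t 15.45 p [ 0.4881 -0.2623  0.0552] jaw 3.54 z [ 0.002 -0.001 -1.   ] F [ 0.2  0.4 -0.4] w 0.999
```

View pics/m.png

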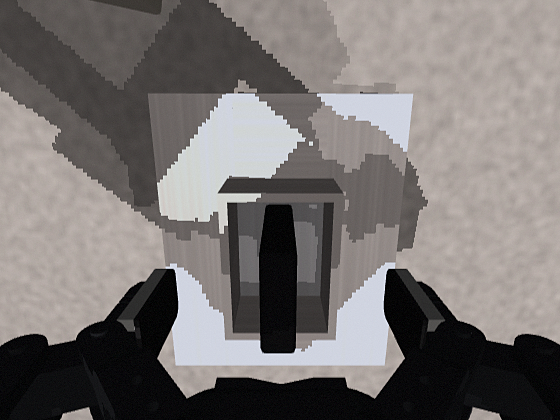

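Emit:
{"op": "drive_tool", "data": {"series": [[[0, 0, 0], [0, 0, 0]], [[0, 0, 0], [0, 0, 0]], [[0, 0, 0], [0, 0, 0]], [[0, 0, 0], [0, 0, 0]], [[0, 0, 0], [0, 0, 0]], [[0, 0, 0], [0, 0, 0]], [[0, 0, 0], [0, 0, 0]], [[0, 0, 0], [0, 0, 0]]], "fingers": 1}}

```text
time: 16.25
tool_pos: [0.4869, -0.2617, 0.0539]
tool_rot: [-0.0, 0.685, 0.729, -0.0]
contact_force: [-4.2, 1.0, 3.8]
gripper_width: 0.151
```

Emit:
{"op": "drive_tool", "data": {"series": [[[0, 0, 0.003], [0, 0, 0]], [[0, 0, 0.01], [0, 0, 0]], [[0, 0, 0.025], [0, 0, 0]], [[0, 0, 0.045], [0, 0, 0]], [[0, 0, 0.07], [0, 0, 0]], [[0, 0, 0.095], [0, 0, 0]], [[0, 0, 0.12], [0, 0, 0]], [[0, 0, 0.13], [0, 0, 0]]]}}

```text
time: 17.05
tool_pos: [0.4887, -0.2626, 0.1879]
tool_rot: [0.003, 0.685, 0.729, 0.0]
contact_force: [0.3, -0.2, -4.8]
gripper_width: 0.15
```

```bash
python3 - <<'E'
from h import *
st();f=grab_frame("wrist");cv2.imwrite("pics/n.png",f[:,:,::-1])
f=grab_frame("scene");a=cv2.resize(f[120:330,160:340],None,fx=2,fy=2)
f=grab_frame("side");b=cv2.resize(f[200:410,220:400],None,fx=2,fy=2);cv2.imwrite("pics/n2.png",np.hstack([a,b])[:,:,::-1]);st()
E
```

```text
t 17.05 p [ 0.4887 -0.2626  0.1879] jaw 3.55 z [ 0.005 -0.003 -1.   ] F [ 0.3 -0.2 -4.8] w 0.15
t 17.2 p [ 0.4875 -0.2618  0.1843] jaw 3.55 z [ 0.001 -0.001 -1.   ] F [ 0.1  0.  -5.5] w 0.152
```

View pics/n.png

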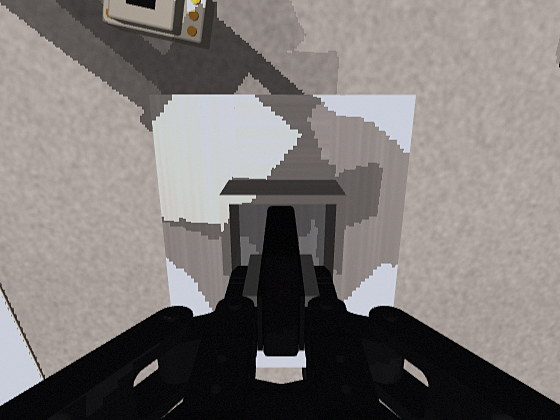

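View pics/n2.png

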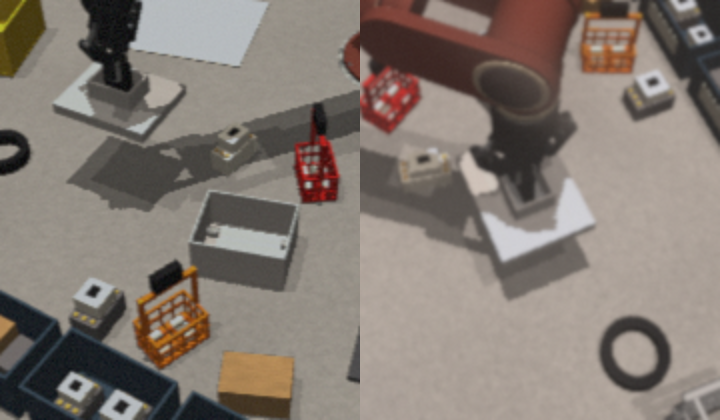

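Both lids are held level, with about 5 N of weight on the wrist. Carrying them over the tin.

Emit:
{"op": "drive_tool", "data": {"series": [[[0.005, 0.015, 0.0], [0, 0, 1]], [[0.014, 0.045, 0.0], [0, 0, 3]], [[0.024, 0.085, 0.0], [0, 0, 5]], [[0.035, 0.13, 0.0], [0, 0, 8]], [[0.046, 0.175, 0.0], [0, 0, 11]], [[0.056, 0.215, 0.0], [0, 0, 12.5]], [[0.064, 0.242, 0], [0, 0, 13.2]], [[0.067, 0.253, 0], [0, 0, 13.4]]]}}

```text
time: 18.0
tool_pos: [0.5533, -0.0052, 0.1816]
tool_rot: [-0.002, 0.594, 0.805, -0.0]
contact_force: [-0.6, -0.0, -5.6]
gripper_width: 0.149
```

Emit:
{"op": "drive_tool", "data": {"series": [[[0, 0, 0], [0, 0, 0]], [[0, 0, 0], [0, 0, 0]], [[0, 0, 0], [0, 0, 0]], [[0, 0, 0], [0, 0, 0]], [[0, 0, 0], [0, 0, 0]], [[0, 0, 0], [0, 0, 0]], [[0, 0, 0], [0, 0, 0]], [[0, 0, 0], [0, 0, 0]]]}}

```text
time: 18.8
tool_pos: [0.5543, -0.0088, 0.1839]
tool_rot: [0.0, 0.595, 0.803, 0.0]
contact_force: [0.4, -0.6, -5.9]
gripper_width: 0.153
```

```bash
python3 - <<'E'
from h import *
st();f=grab_frame("wrist");cv2.imwrite("pics/o.png",f[:,:,::-1])
f=grab_frame("scene");a=cv2.resize(f[120:330,190:370],None,fx=2,fy=2)
f=grab_frame("side");b=cv2.resize(f[130:340,220:400],None,fx=2,fy=2);cv2.imwrite("pics/o2.png",np.hstack([a,b])[:,:,::-1]);st()
E
```

```text
t 18.8 p [ 0.5543 -0.0088  0.1839] jaw 16.93 z [ 0. -0. -1.] F [ 0.4 -0.6 -5.9] w 0.153
t 18.95 p [ 0.5543 -0.0087  0.1838] jaw 16.94 z [ 0.  0. -1.] F [ 0.4  0.1 -5.1] w 0.151
```

View pics/o2.png

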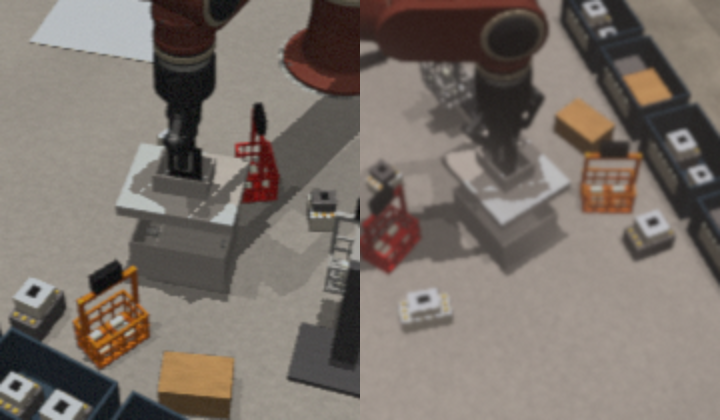

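View pics/o.png

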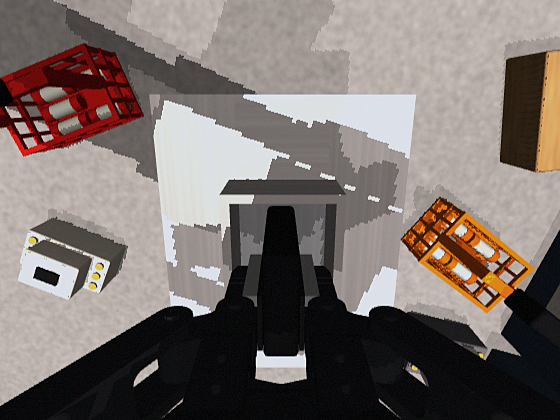

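Emit:
{"op": "drive_tool", "data": {"series": [[[0, 0, -0.01], [0, 0, 0]], [[0, 0, -0.03], [0, 0, 0]], [[0, 0, -0.044], [0, 0, 0]], [[0, 0, -0.052], [0, 0, 0]], [[0, 0, -0.055], [0, 0, 0]], [[0, 0, -0.055], [0, 0, 0]], [[0, 0, -0.055], [0, 0, 0]]]}}

```text
time: 19.65
tool_pos: [0.5549, -0.0088, 0.1296]
tool_rot: [0.001, 0.595, 0.804, 0.0]
contact_force: [-0.1, -0.2, -4.5]
gripper_width: 0.148
```

Emit:
{"op": "drive_tool", "data": {"series": [[[0, 0, -0.003], [0, 0, 0]], [[0, 0, -0.006], [0, 0, 0]], [[0, 0, -0.009], [0, 0, 0]], [[0, 0, -0.011], [0, 0, 0]], [[0, 0, -0.011], [0, 0, 0]], [[0, 0, -0.011], [0, 0, 0]]]}}

```text
time: 20.25
tool_pos: [0.5542, -0.0087, 0.1177]
tool_rot: [-0.0, 0.595, 0.804, -0.0]
contact_force: [-0.2, -0.4, -5.2]
gripper_width: 0.153
```

Free entry past the chamfer, with no side force. Continuing down.

Emit:
{"op": "drive_tool", "data": {"series": [[[0, 0, -0.002], [0, 0, 0]], [[0, 0, -0.004], [0, 0, 0]], [[0, 0, -0.005], [0, 0, 0]], [[0, 0, -0.006], [0, 0, 0]], [[0, 0, -0.006], [0, 0, 0]], [[0, 0, -0.006], [0, 0, 0]]]}}

```text
time: 20.85
tool_pos: [0.5543, -0.0087, 0.112]
tool_rot: [0.0, 0.595, 0.804, 0.0]
contact_force: [-1.4, 0.2, -3.9]
gripper_width: 0.147
```

Emit:
{"op": "drive_tool", "data": {"series": [[[0, 0, -0.0005], [0, 0, 0]], [[0, 0, -0.001], [0, 0, 0]], [[0, 0, -0.0015], [0, 0, 0]], [[0, 0, -0.0015], [0, 0, 0]]]}}

```text
time: 21.25
tool_pos: [0.5543, -0.0087, 0.1119]
tool_rot: [-0.0, 0.595, 0.804, -0.0]
contact_force: [-7.6, 0.5, 4.8]
gripper_width: 0.15
```

Contact at TCP z 0.112, the expected seated height. Letting go.

Emit:
{"op": "drive_tool", "data": {"series": [[[0, 0, 0], [0, 0, 0]], [[0, 0, 0], [0, 0, 0]], [[0, 0, 0], [0, 0, 0]], [[0, 0, 0], [0, 0, 0]], [[0, 0, 0], [0, 0, 0]], [[0, 0, 0], [0, 0, 0]], [[0, 0, 0], [0, 0, 0]]], "fingers": -1}}

```text
time: 21.95
tool_pos: [0.5543, -0.0087, 0.1103]
tool_rot: [0.0, 0.595, 0.804, -0.0]
contact_force: [0.2, -0.5, -0.9]
gripper_width: 1.0
```

Emit:
{"op": "drive_tool", "data": {"series": [[[0, 0, 0.01], [0, 0, 0]], [[0, 0, 0.03], [0, 0, 0]], [[0, 0, 0.06], [0, 0, 0]], [[0, 0, 0.08], [0, 0, 0]], [[0, 0, 0.09], [0, 0, 0]], [[0, 0, 0.09], [0, 0, 0]], [[0, 0, 0.09], [0, 0, 0]], [[0, 0, 0.09], [0, 0, 0]]]}}

```text
time: 22.75
tool_pos: [0.5533, -0.0086, 0.1985]
tool_rot: [-0.001, 0.595, 0.804, -0.001]
contact_force: [-1.3, 0.6, -0.7]
gripper_width: 1.004
```

```bash
python3 - <<'E'
from h import *
import pickle
p,r=st();c=cam("wrist");f=grab_frame("wrist");cv2.imwrite("pics/q.png",f[:,:,::-1]);st()
pickle.dump((c,p,r),open('c_q.pkl','wb'))
cv2.imwrite("pics/q1.png",cv2.resize(f[60:310,160:410],None,fx=2.4,fy=2.4,interpolation=cv2.INTER_CUBIC)[:,:,::-1])
f=grab_frame("scene");a=cv2.resize(f[120:330,190:370],None,fx=2,fy=2)
f=grab_frame("side");b=cv2.resize(f[130:340,220:400],None,fx=2,fy=2);cv2.imwrite("pics/q2.png",np.hstack([a,b])[:,:,::-1])
for cc in ["wrist","scene","side"]:
  for n in ["inner_grip","outer_neck"]:print(cc,n,[(np.round(d['location'],4).tolist(),round(d['confidence'],2)) for d in place_of(cc,n)])
E
```

```text
t 22.75 p [ 0.5533 -0.0086  0.1985] jaw 16.95 z [-0.003  0.    -1.   ] F [-1.3  0.6 -0.7] w 1.004
t 22.8 p [ 0.5534 -0.0086  0.1985] jaw 16.94 z [-0.003  0.    -1.   ] F [-0.7  0.2  0.4] w 1.003
wrist inner_grip [([0.5549, -0.0075, 0.1225], 0.91)]
wrist outer_neck []
scene inner_grip [([0.5517, -0.0095, 0.1227], 0.58)]
scene outer_neck [([0.5566, -0.0103, 0.0935], 0.91), ([0.3889, 0.132, -0.0008], 0.66)]
side inner_grip [([0.5579, -0.009, 0.1246], 0.67)]
side outer_neck [([0.5568, -0.0121, 0.0962], 0.57), ([0.541, 0.2452, 0.1914], 0.31)]
```

View pics/q1.png

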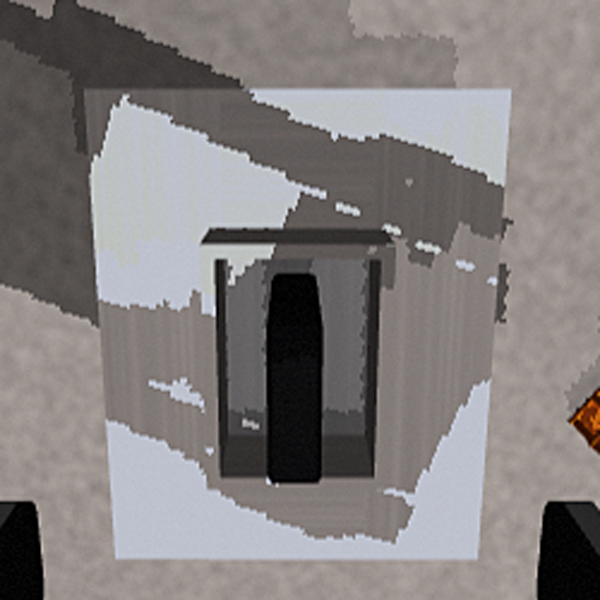

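View pics/q2.png

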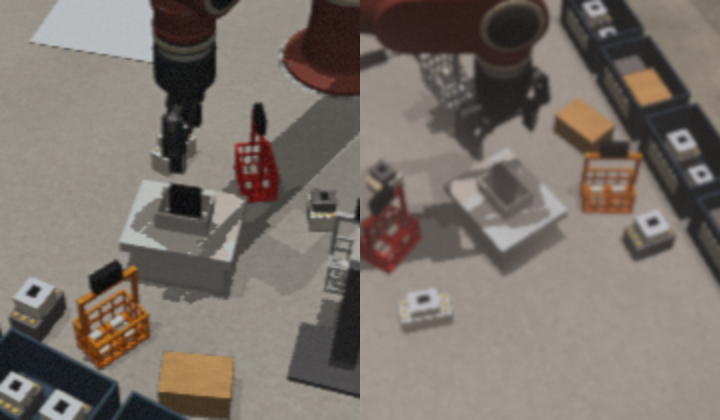

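```bash
python3 - <<'E'
from h import *
import pickle
c,p,r=pickle.load(open('c_q.pkl','rb'))
g=lambda x,y:(x/2.4+160-.4,y/2.4+60-.4)
an=lambda d:round(float(np.degrees(np.arctan2(d[1],d[0]))),2)
def m(pts,z):
    P=np.array([back("",g(*q),z,c) for q in pts]);print(z,P.mean(0).round(4),r.inv().apply(P.mean(0)-p).round(4),an(P[0]-P[3])-90,an(P[1]-P[2])-90,np.linalg.norm(P[0]-P[1]).round(4),np.linalg.norm(P[0]-P[3]).round(4))
m([(216,260),(382,260),(375,478),(220,478)],.109)
m([(84,88),(512,88),(478,559),(116,560)],.079)
m([(266,315),(323,315),(321,482),(267,482)],.139)
st()
E
```

```text
0.109 [ 0.5565 -0.0087  0.109 ] [-0.0012  0.0033  0.0895] 16.540000000000006 16.909999999999997 0.0458 0.0658
0.079 [ 0.5564 -0.0084  0.079 ] [-0.0009  0.0033  0.1195] 16.989999999999995 16.939999999999998 0.126 0.1567
0.139 [ 0.5546 -0.0067  0.139 ] [0.0013 0.0019 0.0595] 16.810000000000002 16.92 0.014 0.0448
t 23.2 p [ 0.5542 -0.0087  0.2002] jaw 16.95 z [-0.  0. -1.] F [ 0.3  1.2 -0.1] w 1.003
```

```bash
python3 - <<'E'
from h import *
p,r=st();c=cam("wrist")
for y in (.0425,-.0425,.0425+.0145,.007,-.007):
  for z in (0,-.013,-.019):
    print(y,z,[proj("",p+r.apply([x,y,z]),c)[0].round(0).tolist() for x in (.011,-.011)])
a=cv2.imread("pics/q.png")[240:420,80:480];b=cv2.imread("pics/o.png")[240:420,80:480]
cv2.imwrite("pics/tips.png",cv2.convertScaleAbs(np.vstack([cv2.resize(a,None,fx=1.6,fy=1.6),cv2.resize(b,None,fx=1.6,fy=1.6)]),alpha=3,beta=30))
E
```

```text
t 23.2 p [ 0.5542 -0.0087  0.2002] jaw 16.95 z [-0.  0. -1.] F [ 0.3  1.2 -0.1] w 1.003
0.0425 0 [[376.0, 253.0], [372.0, 297.0]]
0.0425 -0.013 [[384.0, 266.0], [380.0, 313.0]]
0.0425 -0.019 [[388.0, 273.0], [384.0, 322.0]]
-0.0425 0 [[181.0, 253.0], [185.0, 297.0]]
-0.0425 -0.013 [[173.0, 266.0], [177.0, 314.0]]
-0.0425 -0.019 [[168.0, 273.0], [173.0, 322.0]]
0.057 0 [[409.0, 253.0], [404.0, 297.0]]
0.057 -0.013 [[420.0, 266.0], [414.0, 313.0]]
0.057 -0.019 [[426.0, 273.0], [419.0, 322.0]]
0.007 0 [[295.0, 253.0], [294.0, 297.0]]
0.007 -0.013 [[296.0, 266.0], [295.0, 313.0]]
0.007 -0.019 [[296.0, 273.0], [296.0, 322.0]]
-0.007 0 [[263.0, 253.0], [263.0, 297.0]]
-0.007 -0.013 [[261.0, 266.0], [262.0, 313.0]]
-0.007 -0.019 [[260.0, 273.0], [261.0, 322.0]]
```

View pics/tips.png

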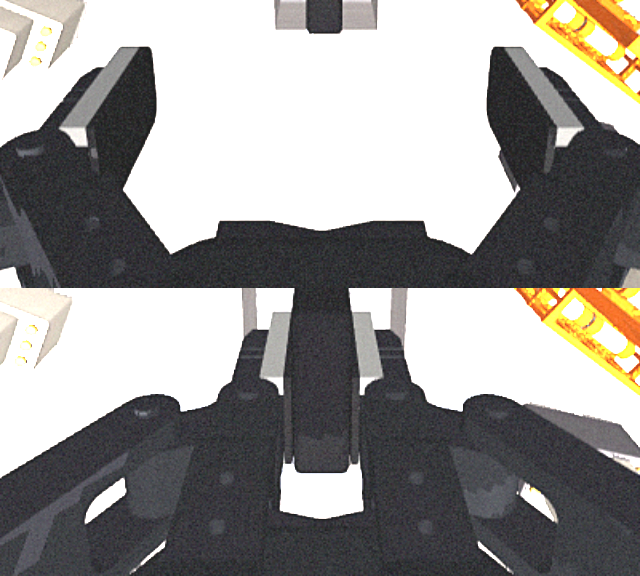

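The lids are seated and nested in all three views. The tips measured in the pictures confirm that the TCP equals the shut tip and that open tips sit 13 mm back. Descending over the neck.

Emit:
{"op": "drive_tool", "data": {"series": [[[0.0008, 0, -0.04], [0, 0, 0]], [[0.0008, 0, -0.08], [0, 0, 0]], [[0.0008, 0, -0.1], [0, 0, 0]], [[0.0008, 0, -0.112], [0, 0, 0]], [[0.0008, 0, -0.118], [0, 0, 0]], [[0.0008, 0, -0.12], [0, 0, 0]], [[0.0008, 0, -0.12], [0, 0, 0]], [[0.0008, 0, -0.12], [0, 0, 0]]]}}

```text
time: 24.0
tool_pos: [0.5561, -0.0088, 0.0818]
tool_rot: [0.001, 0.595, 0.804, 0.001]
contact_force: [-0.6, 0.1, 0.4]
gripper_width: 0.997
```

```bash
python3 - <<'E'
from h import *
st();f=grab_frame("wrist");cv2.imwrite("pics/r.png",f[:,:,::-1]);st()
E
```

```text
t 24.0 p [ 0.5561 -0.0088  0.0818] jaw 16.95 z [ 0.003 -0.    -1.   ] F [-0.6  0.1  0.4] w 0.997
t 24.05 p [ 0.556  -0.0088  0.0818] jaw 16.95 z [ 0.002 -0.    -1.   ] F [-1.4 -0.1 -0.2] w 0.996
```

View pics/r.png

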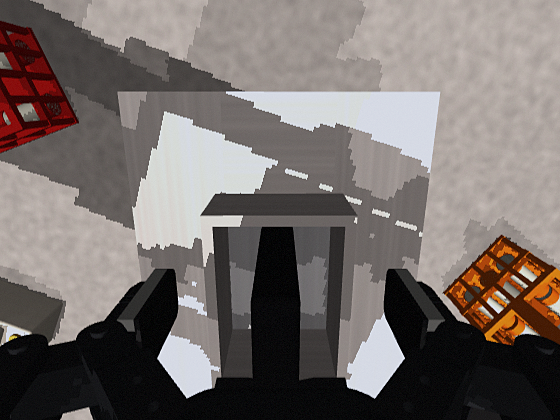

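Emit:
{"op": "drive_tool", "data": {"series": [[[0, 0, 0], [0, 0, 0]], [[0, 0, 0], [0, 0, 0]], [[0, 0, 0], [0, 0, 0]], [[0, 0, 0], [0, 0, 0]], [[0, 0, 0], [0, 0, 0]], [[0, 0, 0], [0, 0, 0]]], "fingers": 1}}

```text
time: 24.65
tool_pos: [0.5556, -0.0088, 0.0811]
tool_rot: [0.001, 0.595, 0.804, 0.0]
contact_force: [-0.3, 0.1, 5.1]
gripper_width: 0.619
```

```bash
python3 - <<'E'
from h import *
st();f=grab_frame("wrist");cv2.imwrite("pics/s.png",f[:,:,::-1]);f=grab_frame("side");st()
cv2.imwrite("pics/s2.png",cv2.resize(f[130:340,200:420],None,fx=2.5,fy=2.5)[:,:,::-1])
E
```

```text
t 24.65 p [ 0.5556 -0.0088  0.0811] jaw 16.94 z [ 0.001 -0.    -1.   ] F [-0.3  0.1  5.1] w 0.619
t 24.75 p [ 0.5556 -0.0088  0.0811] jaw 16.95 z [ 0.001 -0.    -1.   ] F [-0.   0.   6.1] w 0.623
```

View pics/s.png

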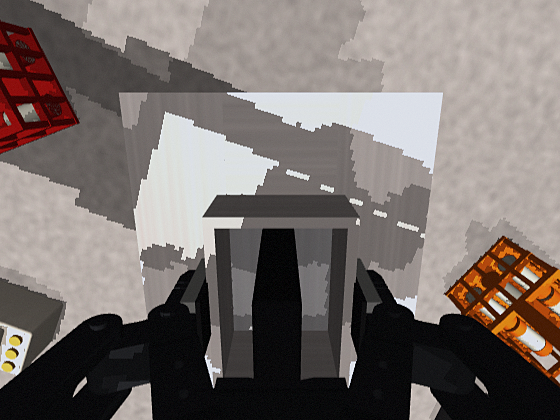

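View pics/s2.png

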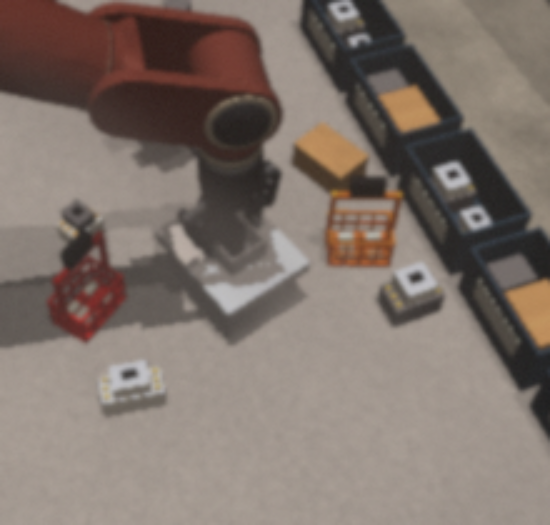

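Neck gripped (53 mm opening), centred round the blade. Lifting straight up, slowly at first.

Emit:
{"op": "drive_tool", "data": {"series": [[[0, 0, 0.002], [0, 0, 0]], [[0, 0, 0.005], [0, 0, 0]], [[0, 0, 0.01], [0, 0, 0]], [[0, 0, 0.015], [0, 0, 0]], [[0, 0, 0.02], [0, 0, 0]], [[0, 0, 0.02], [0, 0, 0]]]}}

```text
time: 25.35
tool_pos: [0.5558, -0.0088, 0.1015]
tool_rot: [0.001, 0.595, 0.804, 0.0]
contact_force: [-0.1, -0.2, -1.6]
gripper_width: 0.62
```

```bash
python3 - <<'E'
from h import *
st();f=grab_frame("wrist");cv2.imwrite("pics/t.png",f[:,:,::-1]);f=grab_frame("scene");st()
cv2.imwrite("pics/t2.png",cv2.resize(f[120:330,190:400],None,fx=2.5,fy=2.5)[:,:,::-1])
E
```

```text
t 25.35 p [ 0.5558 -0.0088  0.1015] jaw 16.94 z [ 0.002 -0.    -1.   ] F [-0.1 -0.2 -1.6] w 0.62
t 25.45 p [ 0.5552 -0.0087  0.1006] jaw 16.94 z [ 0. -0. -1.] F [ 0.7  0.5 -1.9] w 0.62
```

View pics/t.png

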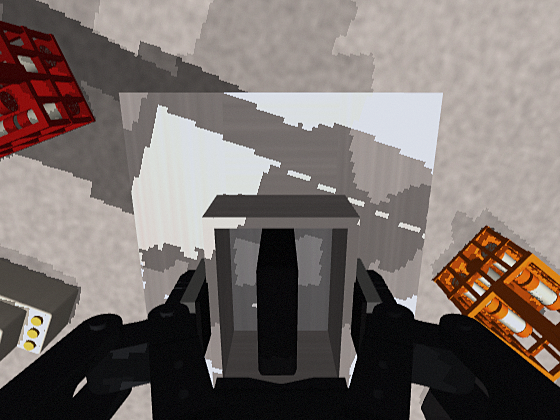

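View pics/t2.png

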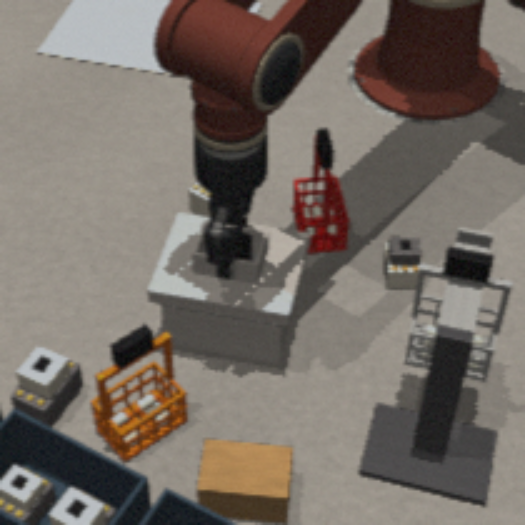

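The inner blade stays down while the neck rises, and the load is about 2 N, the outer lid alone. Lifting on.

Emit:
{"op": "drive_tool", "data": {"series": [[[0, 0, 0.01], [0, 0, 0]], [[0, 0, 0.025], [0, 0, 0]], [[0, 0, 0.045], [0, 0, 0]], [[0, 0, 0.065], [0, 0, 0]], [[0, 0, 0.085], [0, 0, 0]], [[0, 0, 0.1], [0, 0, 0]], [[0, 0, 0.11], [0, 0, 0]], [[0, 0, 0.11], [0, 0, 0]]]}}

```text
time: 26.25
tool_pos: [0.5561, -0.0088, 0.2127]
tool_rot: [0.002, 0.595, 0.804, 0.001]
contact_force: [-0.4, -0.8, -2.9]
gripper_width: 0.619
```

Emit:
{"op": "drive_tool", "data": {"series": [[[0, 0, 0], [0, 0, 0]], [[0, 0, 0], [0, 0, 0]], [[0, 0, 0], [0, 0, 0]], [[0, 0, 0], [0, 0, 0]], [[0, 0, 0], [0, 0, 0]], [[0, 0, 0], [0, 0, 0]], [[0, 0, 0], [0, 0, 0]], [[0, 0, 0], [0, 0, 0]]]}}

```text
time: 27.05
tool_pos: [0.5551, -0.0087, 0.2103]
tool_rot: [0.0, 0.595, 0.804, 0.0]
contact_force: [0.4, -0.2, -2.6]
gripper_width: 0.619
```

```bash
python3 - <<'E'
from h import *
st();f=grab_frame("wrist");cv2.imwrite("pics/u.png",f[:,:,::-1])
for c in ["scene","side"]:
  f=grab_frame(c);cv2.imwrite(f"pics/u_{c}.png",cv2.resize(f[100:330,180:420],None,fx=2.5,fy=2.5)[:,:,::-1])
  for n in ["inner_grip","outer_neck","outer","basket_bar"]:print(c,n,[(np.round(d['location'],3).tolist(),round(d['confidence'],2)) for d in place_of(c,n)])
st()
E
```

```text
t 27.05 p [ 0.5551 -0.0087  0.2103] jaw 16.94 z [ 0.  0. -1.] F [ 0.4 -0.2 -2.6] w 0.619
scene inner_grip [([0.554, -0.009, 0.122], 0.61)]
scene outer_neck [([0.556, -0.012, 0.223], 0.55)]
scene outer [([0.558, -0.008, 0.194], 0.72), ([0.557, -0.011, 0.224], 0.47)]
scene basket_bar [([0.736, -0.018, 0.11], 0.86), ([0.536, 0.245, 0.188], 0.67), ([0.368, 0.01, 0.118], 0.6)]
side inner_grip [([0.541, 0.246, 0.077], 0.73), ([0.56, -0.011, 0.124], 0.62)]
side outer_neck [([0.556, -0.008, 0.219], 0.97), ([0.54, 0.247, 0.192], 0.42)]
side outer [([0.55, -0.01, 0.19], 0.89)]
side basket_bar [([0.368, 0.008, 0.108], 0.97), ([0.736, -0.018, 0.109], 0.96), ([0.552, -0.008, 0.188], 0.64), ([0.542, 0.242, 0.189], 0.57), ([0.391, 0.131, -0.001], 0.2)]
t 27.6 p [ 0.555  -0.0087  0.2103] jaw 16.94 z [ 0. -0. -1.] F [ 1.2 -0.2 -1.8] w 0.626
```

View pics/u_scene.png

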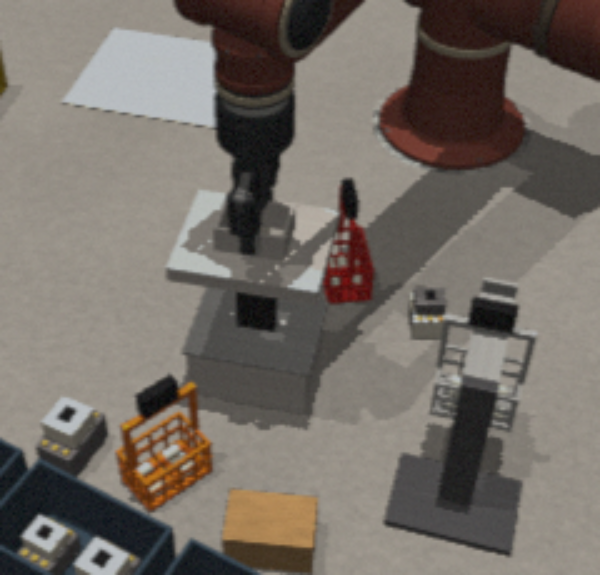

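View pics/u_side.png

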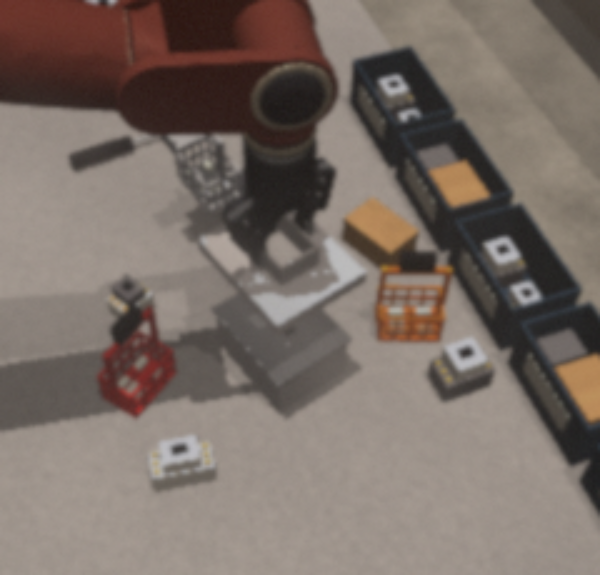

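View pics/u.png

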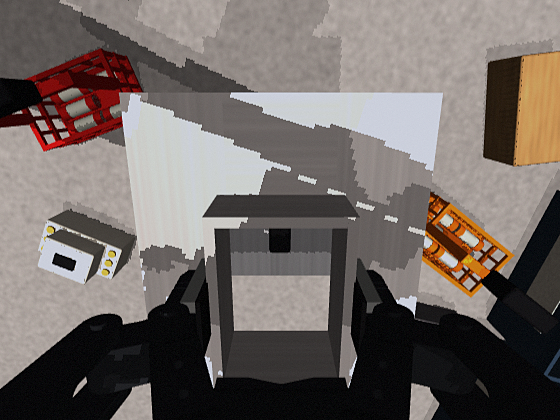

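Everything checks out, so I'm handing it in.

```bash
python3 - <<'E'
from h import *
job_done();st()
E
```

```text
the job is handed in; nothing more can be done
the job is handed in; nothing more can be done
```

I finished the task and handed it in at about 27.6 s of the 72 s allowed. `job_done()` gives no verdict, so the results below are my own last checks.

- **Basket:** it hangs by its bar on the hook, let go. The networks put the bar at about (0.54, 0.245, 0.188), level with the arm and about 8 mm along it from the seat.
- **Inner lid:** the nested lids went into the tin with no side force on the way in and touched down at the expected seated height. After the lift the inner grip measured z of 0.122–0.124 m, against 0.124 m when fully home, so the inner lid stayed seated.
- **Outer lid:** it is held level with its neck centre at about z 0.22 m, about 150 mm above the rim. Its lowest edge is near 0.19 m, above the inner grip's top at 0.139 m. The load of about 2–2.6 N matches one lid.
- **Everything else:** the bystanders and the red and orange look-alikes in view were where they started; I compared them by eye, not by measurement.

Some network readings disagreed:

- **Sideways scatter:** in the side view the inner grip read about 5 mm off my wrist-camera value.
- **False hits:** a few landed on other objects, such as "inner_grip" on the hanging basket.
- **Basket bar in the scene view:** the network missed it right after hanging, but found it in the last check.

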